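# Lock the sliding door guides of the swab shelf

## Task

Lock the guides of the frosted sliding door again: take the slot key out of its wooden stand and with it turn first the lower screw on the sloping block, then the upper screw on top of the shelf, clockwise until each slot lies parallel to the shelf's long front edge. Then hang the key back upright in its stand, leaving the door and the other bathroom things where they are.

Things in the scene. Friction and masses are not known exactly. Their poses are not given: they have to be found in the camera images.
- key: loose slot key, 110 mm long. Origin at the centre of the blade's end, z up the key to the handle, x along the blade's width, y its thickness. Steel blade 32 x 5 mm, z 0 to 27 (last 6 mm 30 x 3); shaft 16 mm across to z 50; round collar 44 mm across, z 50 to 56; flat grey paddle handle 56 (x) x 18 (y) mm, z 60 to 110. Starts upright in the stand on its collar, blade's end 10 mm above the counter
- key_tip (a point): the centre of the key blade's end (same point and axes as key). In a screw slot the blade has about 6 degrees of play each way
- stand: fixed wooden block, 90 (x) x 64 (y) x 60 mm high, with an upright pocket 44 (x) x 22 (y) mm and 55 mm deep in its top, in which the key hangs by its collar. Origin at the centre of its underside
- stand_top (a point): the centre of the pocket's mouth, on the stand's top face, 60 mm above the counter; x along the pocket's long side
- shelf: fixed white MDF swab shelf standing on the counter, 160 deep (x) x 460 wide (y) x 120 mm high, open front and back, boards 16 mm. Origin at the centre of its underside, x pointing away from the robot, y along its length
- clamp_low: fixed white block just in front of the shelf on the counter (bottom door-guide clamp), 70 x 80 mm, with a face that slopes 30 degrees down towards the robot and carries the lower screw head. Origin at the centre of its underside; it may stand before the left or the right half of the shelf
- clamp_top: fixed white flat block on the shelf's top board (top door-guide clamp), 76 x 80 x 20 mm high, carrying the upper screw head facing straight up. Origin at the centre of its underside; it may stand on the left or the right half
- slot_low (a point): the lower screw's slot; its axis leans 30 degrees from vertical towards the robot's side. Site at the centre of the slot's mouth, on the head's face; turns with the head: x along the slot, y across it, z out of the head along the screw's axis. Metal disc head 60 mm across, 15 mm proud of its block; closed straight slot 40 long, 8.5 wide, 10 mm deep.
- slot_top (a point): the upper screw's slot; its axis is vertical, face about 155 mm above the counter. Site at the centre of the slot's mouth, on the head's face; turns with the head: x along the slot, y across it, z out of the head along the screw's axis. Metal disc head 60 mm across, 15 mm proud of its block; closed straight slot 40 long, 8.5 wide, 10 mm deep.
- screw_low (a joint): lower screw head, rad: 0 = slot square to the shelf's front, grows as the head is turned clockwise seen from outside, 1.57 = slot parallel to the shelf's long front edge (locked). It turns on to a stop at 2.3, stays where it is left and turns against about 0.1 N m; it starts between 0.3 and 0.7.
- screw_top (a joint): upper screw head, rad: 0 = slot square to the shelf's front, grows as the head is turned clockwise seen from outside, 1.57 = slot parallel to the shelf's long front edge (locked). It turns on to a stop at 2.3, stays where it is left and turns against about 0.1 N m; it starts between 0.3 and 0.7.
- door_mid (a point): the centre of the frosted acrylic sliding door, 220 x 100 x 5 mm, upright in the shelf's front, covering half of it; x out of its back, y along the shelf
- denture_box: closed yellow plastic denture box, 74 x 94 x 44 mm high, loose on the counter; origin at the centre of its underside
- nail_brush: wooden nail brush lying bristles down, 45 x 100 x 32 mm high, loose on the counter in front of the shelf; origin at the centre of its underside
- hair_clip: flat metal hair clip, 22 x 85 x 12 mm high, loose on the shelf's top board; origin at the centre of its underside
- swab_jar: open glass jar, 56 mm across, 65 mm high, loose inside the shelf; origin at the centre of its underside
- tube_holder: closed cream tube holder, 54 x 64 x 72 mm high, loose inside the shelf; origin at the centre of its underside
- lotion: small closed jar, 48 mm across, 70 mm high, loose inside the shelf; origin at the centre of its underside

How it is judged:
By the outcome, as a careful person would: the job done as asked, in the order asked, and still so for the second after the job is handed in, with the robot touching nothing.
It also fails if it takes over 67 s, if anything falls off the work surface, if the arm or the gripper's body presses on something with over 40 N, if the wrist force passes 120 N, or if a joint passes its speed limit or range.

## Robot

A 7-joint arm with a two-finger parallel gripper is mounted at the origin on the work surface. World frame = base frame: x ahead of the robot, y to its left, z up, the work surface at z = 0. Lengths are in mm, angles in rad, forces in N, time in s.
With the tool pointing down it reaches from about 350 to 900 mm from the base axis. Payload 19.9 kg.
Tool frame: the origin (TCP) lies where the fingers leave the gripper's body, on its centre line; the fingertips stand 73 mm ahead of it and the grasp point (between the pads) lies 54 mm ahead of it (finger_overhang is the distance from the TCP to the fingertips, in mm); z points along the fingers, y is the line along which they close (so a half turn about z gives the same grasp; the last joint's range is limited). The gripper opens to 85 mm and grips with 20 to 120 N. Pads are 22 mm wide; open, the fingers measure 114 mm over their backs; the gripper's body (76 mm by 85 mm) begins 54 mm behind the grasp point. The pads swing forward as they close: fully open they stand 13 mm farther back than shut.
Start: joints at [1.139, 0.417, -0.01, 1.614, 0.005, 1.111, -0.053], TCP at [237.5, -578.102, 303.86] pointing down, gripper open.
Joint ranges: [-2.81, 2.81], [-0.39, 2.02], [-1.27, 1.25], [0.06, 2.57], [-1.19, 4.33], [0.19, 2], [-2.82, 2.82]. Speed limits (rad/s): [1.89, 1.89, 2.39, 2.39, 3.01, 3.01, 3.01].

## Interface

Orientations are given as a 3x3 rotation matrix whose columns are the frame's x, y, z axes.
In Python, from rig import * gives the robot as it stands. The module is installed in compiled form; this text tells all that it offers.
- The arm moves only by the tool play_rows, never from a script. Its argument "motion" is a list that holds one entry, the list of rows, each a list of 6 numbers: the shift along the tool's x, y, z scaled (see below), then the turn, a rotation vector about the tool's x, y, z scaled (see below). In form: [[[x, y, z, ax, ay, az], ...]]. A call has exactly 10 rows; each row is the pose to reach, as a shift and turn from the pose commanded when the call began, along the tool's axes at that moment; what a row does not reach only later rows make up. The controller multiplies each number of a shift by 750 mm and each number of a turn by 45 degrees. A row lasts 1/10 s, in which the tool goes at most 50 mm and 8.59 degrees, less where a joint would pass 70% of its speed; a pose out of reach is approached as far as the arm can. A call with a number of a shift or a turn outside -1 to 1 is refused whole. A call with a gripper value outside its range is refused whole. "gripper" is the closure, from -1 (fully open) to 1 (shut), set as the call begins (left out, the last holds). The fingers move at their own pace and stop on an object; "force" is the grip in N (left out, the last holds). Time passes only in rows, so rows that repeat a pose let the fingers close, or fill a call up. It gives the time, the measured TCP pose, the force, the opening and the grip force at its end, in the units of the state.
- read_state(): the state, without advancing time (a new reading comes with each control period).
- read_camera(name): name is "scene" or "side" or "wrist"; returns a dict with "frame" (420x560x3 uint8, red, green, blue), "intrinsics" (3x3 intrinsics, pixels), "R" (3x3) and "t" (3): a world point X has camera coordinates R X + t. Camera axes: x right, y down, z forward; pixel columns grow to the right and rows downward; lengths in mm; the calibration is good to about 2 mm. The wrist camera is an equidistant fisheye: a pixel r from the principal point sees the ray r / f radians off the axis. A picture is of the moment at which its call begins. There is no depth.
- close_job(): hands the job in; it is judged then, once.
The state is a dict: "clock": time; "joints": joint angles; "qd": joint speeds; "joint_torque": joint torques, N m; "position": TCP position; "orientation": TCP orientation; "contact_force": force on the tool from outside, world axes, zero at the start; "moment": the same for the moment, N m; "width": finger opening in mm; "grasp_force": force on a finger pad.
Only numpy, scipy, OpenCV 4.12 (cv2) and the standard library are available. Lean on these libraries where they do the work, as an engineer would, in place of code of your own. Each camera call takes 0.05 s, during which the arm holds its last target. There are 200 camera calls.

## Working session

There is one attempt and no reset: what is moved stays moved. The work goes in short steps, Python scripts to look and compute and a tool call to move; the robot and the scene stay as the last step left them, time stands still between calls to the robot, and variables do not carry over. Pictures are saved under pics/ and viewed, at most 10 in all, crops included, and the job is handed in when it is done.

Besides the shell and the picture viewer there is one more tool, called after "Call:" as name(argument=value, ...) on one line, values as JSON. play_rows: Moves the arm, as the interface text tells. Its arguments: {"type":"object","properties":{"motion":{"type":"array"},"gripper":{"type":"number"},"force":{"type":"number"}},"required":["motion"]}

```bash
mkdir -p pics; python3 - <<'E'
from rig import *
import cv2,pickle
s=read_state();print(s)
d={}
for n in ["scene","side","wrist"]:
    c=read_camera(n);d[n]=c;cv2.imwrite(f"pics/{n}0.png",c["frame"][:,:,::-1]);print(n,c["intrinsics"],c["R"],c["t"])
pickle.dump(d,open("cam0.pkl","wb"))
E
```

```text
{'clock': 0.0, 'joints': array([ 1.13952644,  0.417972  , -0.01031452,  1.61415614,  0.0046685 ,
        1.11067841, -0.05300429]), 'qd': array([-3.16398034e-04, -2.16425774e-03, -7.01592464e-04,  1.15232208e-03,
        2.19669369e-03, -8.02207760e-05,  8.20351467e-04]), 'joint_torque': array([ 1.87695565e-03, -8.64444280e+01,  6.79835044e-01, -4.34890258e+01,
        1.91574177e-02,  7.52611784e-03,  1.74318716e-04]), 'position': array([ 237.39985128, -577.89068351,  303.26896287]), 'orientation': array([[ 9.24996358e-01,  3.79975634e-01, -5.04186582e-04],
       [ 3.79975965e-01, -9.24995732e-01,  1.07771582e-03],
       [-5.68646845e-05, -1.18846199e-03, -9.99999292e-01]]), 'contact_force': array([-0.0811323 ,  0.29279942,  0.12446577]), 'moment': array([0.01708783, 0.02032222, 0.04389381]), 'grasp_force': 0.0, 'width': 85.28627476382685}
scene [[401.92324695   0.         275.96244632]
 [  0.         401.92324695 211.68132687]
 [  0.           0.           1.        ]] [[-0.06306855  0.99794584 -0.01124512]
 [ 0.63357533  0.03133003 -0.7730464 ]
 [-0.77110613 -0.05587955 -0.63424981]] [  41.42394088 -269.05932341 1363.5431633 ]
side [[434.59742384   0.         282.85323007]
 [  0.         434.59742384 209.90535092]
 [  0.           0.           1.        ]] [[ 0.97991196 -0.199178    0.01003369]
 [-0.10072327 -0.53770542 -0.8370948 ]
 [ 0.17212604  0.81926858 -0.54696583]] [-571.21810153  164.00703352 1047.54581836]
wrist [[325.1922621    0.         285.97974404]
 [  0.         325.1922621  211.74927559]
 [  0.           0.           1.        ]] [[ 3.78193818e-01 -9.25726143e-01 -7.38374537e-04]
 [-8.91714788e-01 -3.64512891e-01  2.68281734e-01]
 [-2.48624562e-01 -1.00804074e-01 -9.63340213e-01]] [-624.48304221  -33.81965386  379.02326737]
```

View pics/scene0.png

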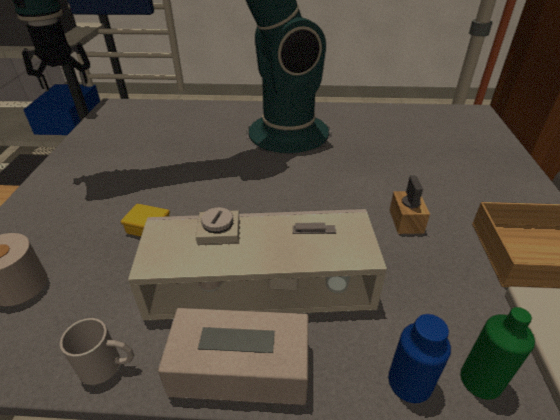

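View pics/side0.png

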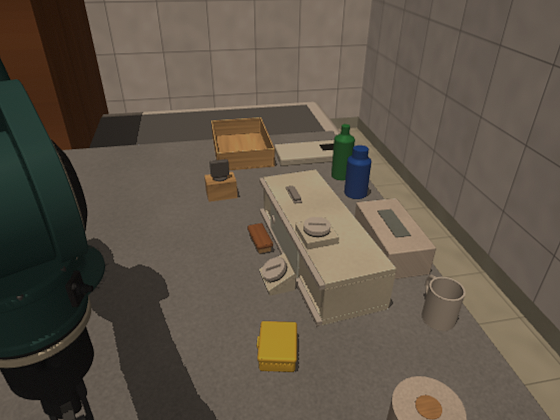

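```bash
cat > h.py <<'E'
import numpy as np,cv2,pickle
def ray(c,p):
    K=c["intrinsics"];R=c["R"];t=c["t"]
    d=np.array([(p[0]-K[0,2])/K[0,0],(p[1]-K[1,2])/K[1,1],1.])
    if c.get("fish"):
        r=np.hypot(d[0],d[1]);d=np.array([np.sin(r)*d[0]/r,np.sin(r)*d[1]/r,np.cos(r)])
    return -R.T@t,R.T@d
def plane(c,p,z,n=(0,0,1)):
    o,d=ray(c,p);return o+d*(z-o[2])/d[2]
def tri(c1,p1,c2,p2):
    a,u=ray(c1,p1);b,v=ray(c2,p2)
    s=np.linalg.lstsq(np.c_[u,-v],b-a,rcond=None)[0]
    P,Q=a+u*s[0],b+v*s[1];return (P+Q)/2,np.linalg.norm(P-Q)
def proj(c,X):
    x=c["R"]@np.asarray(X,float)+c["t"]
    K=c["intrinsics"]
    if c.get("fish"):
        th=np.arctan2(np.hypot(x[0],x[1]),x[2]);r=np.hypot(x[0],x[1]);u=x[:2]/r*th
    else:u=x[:2]/x[2]
    return u*K[0,0]+K[:2,2]
E
python3 - <<'E'
from h import *
d=pickle.load(open("cam0.pkl","rb"));S,D=d["scene"],d["side"]
np.set_printoptions(precision=1,suppress=True)
print("top",tri(S,(216,219),D,(317,226)),plane(S,(216,219),155),plane(D,(317,226),155))
print("low",plane(D,(274,268),50))
print("key top",tri(S,(414,180),D,(219,161)))
for p in [(148,218),(375,213),(138,273),(380,268)]:print(plane(S,p,120))
for p in [(262,179),(321,170),(392,267),(304,281)]:print(plane(D,p,120))
for n,c,b in [("scene",S,(380,160,70,90)),("side",D,(195,150,60,60)),("side",D,(240,205,110,100))]:
    x,y,w,h=b
    im=cv2.resize(c["frame"][y:y+h,x:x+w,::-1],None,fx=4.4,fy=4.4,interpolation=cv2.INTER_CUBIC)
    d.setdefault("l",[]).append(cv2.resize(im,(int(im.shape[1]*300/im.shape[0]),300)))
cv2.imwrite("pics/crop1.png",np.hstack(d["l"])[:, :800])
E
```

```text
top (array([ 636.4, -116.6,  150.7]), np.float64(0.590106817733072)) [ 641.8 -115.3  155. ] [ 634.5 -122.1  155. ]
low [ 536.1 -124.5   50. ]
key top (array([447. , 305.3, 123.2]), np.float64(2.8030786770986684))
[ 605.1 -268.6  120. ]
[565.4 203.  120. ]
[ 755.8 -239.4  120. ]
[721.  192.4 120. ]
[557.5 175.3 120. ]
[735.6 197.3 120. ]
[ 764.8 -247.6  120. ]
[ 573.3 -254.5  120. ]
```

View pics/crop1.png

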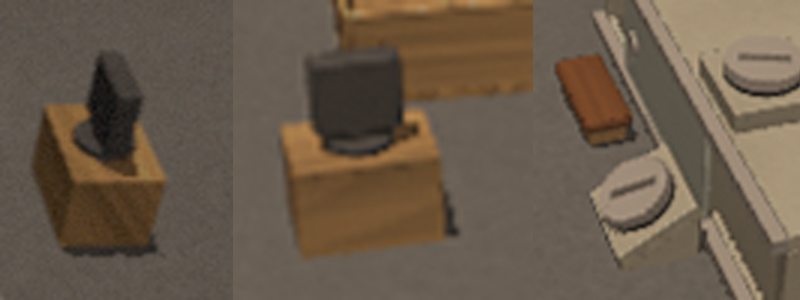

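```bash
cat >> h.py <<'E'
from scipy.spatial.transform import Rotation as Ro
def tool(yaw,tilt=0,shelfyaw=0):
    # tool z down; tool x at yaw (deg); then tilt
    y=np.radians(yaw);x=np.array([np.cos(y),np.sin(y),0]);z=np.array([0,0,-1.])
    return np.c_[x,np.cross(z,x),z]
def go(s,P,R):
    O=s["orientation"];d=O.T@(np.asarray(P,float)-s["position"])/750
    r=Ro.from_matrix(O.T@R).as_rotvec()/np.radians(45)
    print("row",np.round(d,4),np.round(r,4),"mm",np.linalg.norm(d)*750)
def wc():
    from rig import read_camera
    c=read_camera("wrist");c["fish"]=1;return c
E
python3 - <<'E'
from rig import *
from h import *
np.set_printoptions(precision=4,suppress=True)
d=pickle.load(open("cam0.pkl","rb"))["wrist"];s=read_state();O=s["orientation"]
C=-d["R"].T@d["t"];print("cam in tool",O.T@(C-s["position"]),"axes",O.T@d["R"].T)
go(s,[480,-150,350],tool(67))
E
```

```text
cam in tool [ 67.8892   0.032  -70.3172] axes [[-0.002  -0.9634 -0.2682]
 [ 1.     -0.0019 -0.0003]
 [-0.0002 -0.2682  0.9634]]
row [ 0.516  -0.4049 -0.0618] [-0.0011 -0.0004 -0.9926] mm 494.1066445612088
```

Call:
play_rows(motion=[[[0.516,-0.405,-0.06,0,0,-0.99],[0.516,-0.405,-0.06,0,0,-0.99],[0.516,-0.405,-0.06,0,0,-0.99],[0.516,-0.405,-0.06,0,0,-0.99],[0.516,-0.405,-0.06,0,0,-0.99],[0.516,-0.405,-0.06,0,0,-0.99],[0.516,-0.405,-0.06,0,0,-0.99],[0.516,-0.405,-0.06,0,0,-0.99],[0.516,-0.405,-0.06,0,0,-0.99],[0.516,-0.405,-0.06,0,0,-0.99]]], gripper=-1, force=80)

```text
clock: 1.15
position: [480.8, -147.7, 349.3]
orientation: [[0.392, 0.92, 0.0], [0.92, -0.392, -0.0], [0.0, 0.0, -1.0]]
contact_force: [0.5, -1.1, -0.7]
width: 85.3
grasp_force: 0.0
```

```bash
python3 - <<'E'
from rig import *
from h import *
np.set_printoptions(precision=4,suppress=True)
s=read_state();print(s["clock"],s["position"],s["joints"],abs(s["qd"]).max(),s["orientation"])
c=wc();pickle.dump(c,open("cam1.pkl","wb"))
print("top",proj(c,[637,-118,155]),"low",proj(c,[536,-124,50]))
cv2.imwrite("pics/w1.png",c["frame"][:,:,::-1])
go(s,[470,150,350],tool(112))
E
```

```text
1.15 [ 480.762  -147.6746  349.25  ] [ 0.6284  0.1771 -0.4393  1.8451  0.0827  1.1369 -0.2424] 0.9358641873066094 [[ 0.3919  0.92    0.0003]
 [ 0.92   -0.3919 -0.0001]
 [ 0.      0.0003 -1.    ]]
top [438.8739 106.0445] low [322.44   145.0479]
row [ 0.3595 -0.1687 -0.001 ] [ 0.0004  0.0001 -1.0016] mm 297.87003984440236
```

View pics/w1.png

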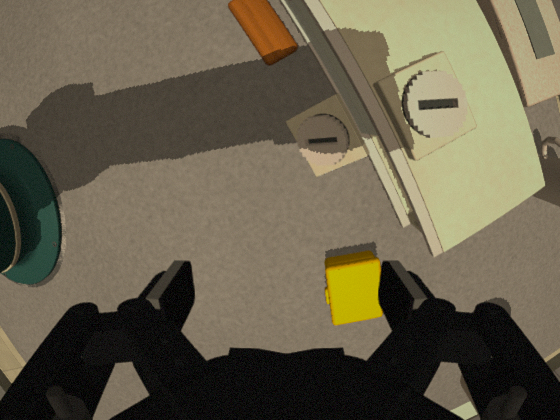

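```bash
cat >> h.py <<'E'
def slot(c,box,thr=60,show=False):
    x,y,w,h=box;g=cv2.cvtColor(c["frame"],cv2.COLOR_RGB2GRAY)[y:y+h,x:x+w]
    n,l,st,ce=cv2.connectedComponentsWithStats((g<thr).astype(np.uint8))
    out=[]
    for i in range(1,n):
        if st[i,4]>40:
            pts=np.argwhere(l==i)[:,::-1].astype(np.float32)+[x,y]
            r=cv2.minAreaRect(pts.astype(np.float32));out.append((ce[i]+[x,y],r,st[i,4]))
    return out
def ends(r):
    b=cv2.boxPoints(r);m=[(b[i]+b[(i+1)%4])/2 for i in range(4)]
    return (m[0],m[2]) if np.linalg.norm(m[0]-m[2])>np.linalg.norm(m[1]-m[3]) else (m[1],m[3])
E
python3 - <<'E'
from h import *
np.set_printoptions(precision=1,suppress=True)
c=pickle.load(open("cam1.pkl","rb"));d=pickle.load(open("cam0.pkl","rb"));D=d["side"]
for t in (40,60):
  for box in [(412,85,55,40),(303,125,42,32)]:
    for ce,r,a in slot(c,box,t):
        e=ends(r);z=155 if box[0]>400 else 55
        A,B=[plane(c,p,z) for p in e]
        print(t,ce,r,a,A,B,np.linalg.norm(A-B),np.degrees(np.arctan2(*(A-B)[1::-1]))%180)
g=cv2.cvtColor(D["frame"],cv2.COLOR_RGB2GRAY)
print(g[258:280,260:290])
E
```

```text
40 [322.7 139.9] ((322.4669189453125, 139.97084045410156), (3.617940902709961, 27.009798049926758), 86.42366790771484) 92 [ 552.3 -123.    55. ] [ 523.5 -113.3   55. ] 30.477917669731852 161.33927070168042
60 [435.7 104.1] ((435.99237060546875, 103.89339447021484), (7.623434543609619, 33.62860870361328), 85.91438293457031) 187 [ 651.7 -119.5  155. ] [ 619.1 -111.3  155. ] 33.6456239101881 165.99590054468123
60 [322.8 139.9] ((322.15167236328125, 140.16802978515625), (4.888929843902588, 28.156614303588867), 84.80557250976562) 133 [ 552.7 -122.9   55. ] [ 522.3 -113.6   55. ] 31.771285121084112 162.94878448727852
[[ 96  96  96  95  94  95  94  93  91  91 104 109 123 135 136 145 147 140
  140 138 137 128 126 137 149 153 148 104  78  83]
 [ 97  96  97  97  96  97  94  91  95 120 137 137 145 147 145 145 144 143
  143 143 143 139 132 117 139 152 155 122  84  81]
 [ 97  97  97  98  99  98  93 103 118 140 148 146 145 145 144 143 142 142
  142 142 142 143 144 125 125 145 153 148 103  77]
 [ 93  95  98  98  99  96 104 130 141 145 145 144 144 143 143 143 142 143
  143 142 143 142 143 133 105 12
[... 1569 characters left out ...]
143 143 144 144 146 134
  117 102  89  89  77  51  57 123 150 149 149 147]
 [ 89 121 127 140 147 146 145 144 144 143 143 144 145 146 146 148 151 123
   85  77  85  86  55  36 112 147 149 147 149 150]
 [ 96  78 134 134 131 146 147 146 144 145 146 147 148 150 137 123 117  98
   86  84  76  58  33 103 146 150 147 147 151 142]
 [ 97  83 122 104 102 117 142 151 149 149 152 137 124 115 100  89  81  83
   89  80  51  26 100 145 152 149 148 160 134 110]
 [ 96  98  85  73  79  83 111 116 119 122 116 101  88  81  82  84  87  76
   69  50  57 108 147 154 151 151 142 133 105  94]
 [ 98 101  63 118 103  73  84  82  84  88  83  81  84  88  76  70  62  42
   28  51 115 150 154 151 162 137 105  98  97 101]]
```

Call:
play_rows(motion=[[[0.36,-0.17,0,0,0,-1],[0.36,-0.17,0,0,0,-1],[0.36,-0.17,0,0,0,-1],[0.36,-0.17,0,0,0,-1],[0.36,-0.17,0,0,0,-1],[0.36,-0.17,0,0,0,-1],[0.36,-0.17,0,0,0,-1],[0.36,-0.17,0,0,0,-1],[0.36,-0.17,0,0,0,-1],[0.36,-0.17,0,0,0,-1]]])

```text
clock: 2.2
position: [469.0, 147.1, 348.8]
orientation: [[-0.371, 0.929, -0.0], [0.929, 0.371, -0.0], [-0.0, -0.0, -1.0]]
contact_force: [0.6, 0.3, 0.6]
width: 85.4
grasp_force: 0.0
```

```bash
python3 - <<'E'
from rig import *
from h import *
np.set_printoptions(precision=4,suppress=True)
s=read_state()
go(s,[447,305,310],tool(156))
E
```

```text
row [0.2064 0.0508 0.0517] [-0.0005  0.0001 -0.9831] mm 164.02814512314745
```

Call:
play_rows(motion=[[[0.206,0.051,0.052,0,0,-0.98],[0.206,0.051,0.052,0,0,-0.98],[0.206,0.051,0.052,0,0,-0.98],[0.206,0.051,0.052,0,0,-0.98],[0.206,0.051,0.052,0,0,-0.98],[0.206,0.051,0.052,0,0,-0.98],[0.206,0.051,0.052,0,0,-0.98],[0.206,0.051,0.052,0,0,-0.98],[0.206,0.051,0.052,0,0,-0.98],[0.206,0.051,0.052,0,0,-0.98]]])

```text
clock: 3.2
position: [446.8, 305.7, 310.1]
orientation: [[-0.913, 0.409, 0.0], [0.409, 0.913, -0.0], [-0.0, 0.0, -1.0]]
contact_force: [-0.1, 0.1, 0.4]
width: 85.4
grasp_force: 0.0
```

```bash
python3 - <<'E'
from rig import *
from h import *
np.set_printoptions(precision=4,suppress=True)
s=read_state();print(s["position"],s["joints"],abs(s["qd"]).max())
c=wc();pickle.dump(c,open("cam2.pkl","wb"))
print("key",proj(c,[447,305,120]))
cv2.imwrite("pics/w2.png",c["frame"][:,:,::-1])
E
```

```text
[446.8117 305.6746 310.0645] [ 0.0786  0.3933 -0.9187  1.7936  0.3447  1.1251  0.1949] 0.007697093045669833
key [285.6198 206.7011]
```

View pics/w2.png

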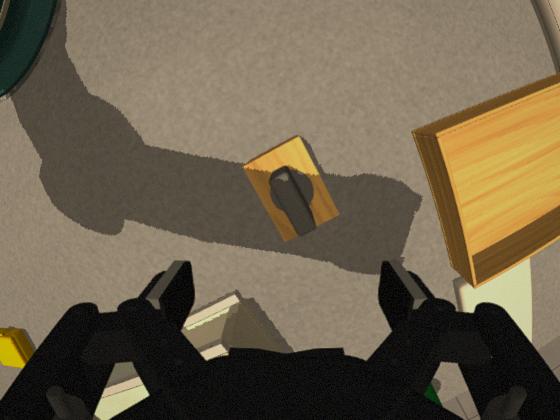

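```bash
python3 - <<'E'
from h import *
np.set_printoptions(precision=1,suppress=True)
c=pickle.load(open("cam2.pkl","rb"));f=c["frame"]
P=[plane(c,p,60) for p in [(300,136),(339,215),(285,241),(245,164)]]
for a,b in zip(P,P[1:]+P[:1]):print(a,np.linalg.norm(a-b),np.degrees(np.arctan2(*(b-a)[1::-1]))%180)
print(sum(P)/4)
im=cv2.resize(f[125:250,235:345,::-1],None,fx=4.7,fy=4.7,interpolation=cv2.INTER_CUBIC)
cv2.imwrite("pics/w2c.png",cv2.convertScaleAbs(im,alpha=1.8))
E
```

```text
[401.8 340.7  60. ] 90.31290744962969 2.8845455261886754
[492.  345.2  60. ] 62.73754964047846 92.74639452726362
[495.  282.6  60. ] 90.45244908713809 1.823907240274849
[404.6 279.7  60. ] 61.063661261752785 92.62621685852484
[448.4 312.   60. ]
```

View pics/w2c.png

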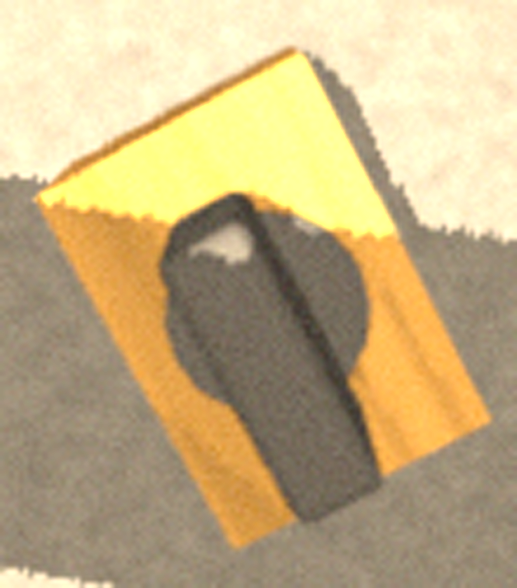

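```bash
python3 - <<'E'
from rig import *
from h import *
np.set_printoptions(precision=4,suppress=True)
c=pickle.load(open("cam2.pkl","rb"))
q=lambda x,y:(235+x/4.7,125+y/4.7)
P=[plane(c,q(*p),120) for p in [(165,240),(243,197),(380,482),(308,521)]]
for a,b in zip(P,P[1:]+P[:1]):print(a,np.linalg.norm(a-b),np.degrees(np.arctan2(*(b-a)[1::-1]))%180)
print("handle",sum(P)/4,"collar",plane(c,q(268,303),66))
s=read_state();go(s,[448,310,165],tool(182.5))
E
```

```text
[418.4165 304.0834 120.    ] 15.383243195069817 94.81087650862776
[417.1263 319.4124 120.    ] 56.995978294274884 1.432422006493825
[474.1045 320.8372 120.    ] 14.866451871606813 95.70120780027428
[475.5813 306.0443 120.    ] 57.1984872653144 1.9646315452760348
handle [446.3072 312.5943 120.    ] collar [446.4314 312.0996  66.    ]
row [0.0009 0.0058 0.1934] [-0.      0.0003 -0.591 ] mm 145.09191835962963
```

```bash
python3 - <<'E'
from rig import *
from h import *
np.set_printoptions(precision=4,suppress=True)
s=read_state();go(s,[446.4,312.3,149],tool(182))
E
```

```text
row [0.0041 0.0078 0.2147] [ 0.      0.0003 -0.5799] mm 161.15811704134504
```

Call:
play_rows(motion=[[[0.004,0.008,0.03,0,0,-0.19],[0.004,0.008,0.07,0,0,-0.38],[0.004,0.008,0.1,0,0,-0.58],[0.004,0.008,0.13,0,0,-0.58],[0.004,0.008,0.16,0,0,-0.58],[0.004,0.008,0.185,0,0,-0.58],[0.004,0.008,0.205,0,0,-0.58],[0.004,0.008,0.215,0,0,-0.58],[0.004,0.008,0.215,0,0,-0.58],[0.004,0.008,0.215,0,0,-0.58]]])

```text
clock: 4.25
position: [446.6, 312.9, 149.3]
orientation: [[-0.999, -0.036, 0.001], [-0.036, 0.999, 0.0], [-0.001, 0.0, -1.0]]
contact_force: [0.7, 0.2, 0.5]
width: 85.3
grasp_force: 0.0
```

Call:
play_rows(motion=[[[0,0,0,0,0,0],[0,0,0,0,0,0],[0,0,0,0,0,0],[0,0,0,0,0,0],[0,0,0,0,0,0],[0,0,0,0,0,0],[0,0,0,0,0,0],[0,0,0,0,0,0],[0,0,0,0,0,0],[0,0,0,0,0,0]]], gripper=1, force=80)

```text
clock: 5.25
position: [446.4, 312.7, 148.9]
orientation: [[-0.999, -0.036, 0.0], [-0.036, 0.999, 0.0], [-0.0, 0.0, -1.0]]
contact_force: [-0.9, -1.0, 5.7]
width: 17.1
grasp_force: 78.0
```

```bash
python3 - <<'E'
from rig import *
from h import *
np.set_printoptions(precision=4,suppress=True)
s=read_state();print(s)
pickle.dump((s["position"],s["orientation"]),open("grasp.pkl","wb"))
E
```

```text
{'clock': 5.25, 'joints': array([-0.006 ,  0.6431, -0.8583,  1.9119,  0.6298,  0.8799,  0.4194]), 'qd': array([ 0.0023, -0.0011, -0.0003, -0.0006, -0.0007, -0.    ,  0.0004]), 'joint_torque': array([ -0.3117, -76.505 , -19.1805, -29.5572,   0.0943,  -0.4779,
        -0.0135]), 'position': array([446.4341, 312.7005, 148.8672]), 'orientation': array([[-0.9993, -0.0364,  0.0002],
       [-0.0364,  0.9993,  0.0001],
       [-0.0002,  0.0001, -1.    ]]), 'contact_force': array([-0.8966, -0.9734,  5.7017]), 'moment': array([-0.268 ,  0.2219,  0.0056]), 'grasp_force': 77.98019528388977, 'width': 17.11619639211492}
```

Call:
play_rows(motion=[[[0,0,-0.01,0,0,0],[0,0,-0.03,0,0,0],[0,0,-0.06,0,0,0],[0,0,-0.09,0,0,0],[0,0,-0.13,0,0,0],[0,0,-0.17,0,0,0],[0,0,-0.2,0,0,0],[0,0,-0.22,0,0,0],[0,0,-0.23,0,0,0],[0,0,-0.23,0,0,0]]])

```text
clock: 6.25
position: [446.5, 312.7, 321.7]
orientation: [[-0.999, -0.036, 0.001], [-0.036, 0.999, 0.0], [-0.001, 0.0, -1.0]]
contact_force: [0.1, -0.2, -1.4]
width: 16.9
grasp_force: 77.9
```

```bash
cat >> h.py <<'E'
PSI=3.0
def head(low,psi=None):
    p=np.radians(PSI if psi is None else psi);t=np.radians(30) if low else 0
    Rz=Ro.from_euler('z',p).as_matrix()
    return Rz@np.c_[[np.cos(t),0,np.sin(t)],[0,1,0],[-np.sin(t),0,np.cos(t)]]
def keytool(low,q,psi=None):
    H=head(low,psi);q=np.radians(q);x=-(np.cos(q)*H[:,0]-np.sin(q)*H[:,1]);z=-H[:,2]
    return np.c_[x,np.cross(z,x),z]
def cast(c,p,C,n):
    o,d=ray(c,p);return o+d*(n@(C-o))/(n@d)
L=138.9
E
python3 - <<'E'
from rig import *
from h import *
np.set_printoptions(precision=3,suppress=True)
c=pickle.load(open("cam1.pkl","rb"));d=pickle.load(open("cam0.pkl","rb"));D=d["side"]
low,e=tri(c,(322.5,140),D,(272.8,266.9));print("low",low,e)
H=head(1);A,B=[cast(c,p,low,H[:,2]) for p in ends(slot(c,(303,125,42,32),60)[0][1])]
v=H.T@(A-B);print(np.linalg.norm(A-B),"q",np.degrees(np.arctan2(-v[1],v[0]))%180)
print("top",tri(c,(437.5,104),D,(317,226)))
P=[plane(c,p,140) for p in [(373,90),(442,53),(476,127),(412,160)]]
for a,b in zip(P,P[1:]+P[:1]):print(a,np.linalg.norm(a-b),np.degrees(np.arctan2(*(b-a)[1::-1]))%180)
s=read_state();print(s["position"],s["joints"],s["contact_force"],s["width"])
n=H[:,2]
T=low+n*(L+90)
go(s,[490,80,370],keytool(1,18)@np.eye(3));print(T); go(s,T,keytool(1,18))
E
```

```text
low [ 536.371 -118.582   48.678] 4.010273129372825
34.804854136230425 q 15.801250614376613
top (array([ 637.12 , -116.339,  151.222]), np.float64(1.942344933740716))
[588.974 -86.116 140.   ] 79.49491516990702 8.443008331398717
[667.608 -74.444 140.   ] 77.30439341185057 97.18366587134824
[ 677.275 -151.141  140.   ] 76.55253753646491 4.503199146844111
[ 600.958 -157.152  140.   ] 72.0399948487678 99.57587452119743
[446.457 312.672 321.735] [ 0.142  0.429 -1.033  1.77   0.399  1.171  0.597] [ 0.146 -0.25  -1.409] 16.889534082416386
row [-0.047 -0.312 -0.064] [-0.11  -0.659  0.371] mm 241.5817189298925
[ 422.078 -124.572  246.911]
row [ 0.054 -0.582  0.1  ] [-0.11  -0.659  0.371] mm 444.26947321664016
```

Call:
play_rows(motion=[[[0.01,-0.06,0,0,0,0],[0.015,-0.12,0.01,-0.01,-0.07,0.04],[0.02,-0.18,0.02,-0.03,-0.14,0.08],[0.025,-0.24,0.03,-0.04,-0.22,0.12],[0.03,-0.3,0.04,-0.06,-0.3,0.17],[0.035,-0.36,0.055,-0.07,-0.4,0.22],[0.04,-0.42,0.07,-0.08,-0.5,0.27],[0.045,-0.48,0.08,-0.1,-0.6,0.32],[0.05,-0.54,0.09,-0.11,-0.66,0.35],[0.054,-0.582,0.1,-0.11,-0.66,0.37]]])

```text
clock: 7.25
position: [421.3, -120.3, 246.7]
orientation: [[-0.838, 0.217, 0.5], [0.264, 0.964, 0.025], [-0.477, 0.153, -0.866]]
contact_force: [2.5, 0.4, -0.8]
width: 17.1
grasp_force: 78.3
```

```bash
python3 - <<'E'
from rig import *
from h import *
np.set_printoptions(precision=3,suppress=True)
s=read_state();print(s["position"],s["joints"],s["width"],abs(s["qd"]).max())
c=wc();pickle.dump(c,open("cam3.pkl","wb"))
print(proj(c,[536.4,-118.6,49]),proj(c,[637,-117,153]))
cv2.imwrite("pics/w3.png",c["frame"][:,:,::-1])
E
```

```text
[ 421.287 -120.258  246.669] [ 1.067  0.037 -0.768  2.353 -0.522  0.305  2.08 ] 17.134100591435693 2.047830111519203
[282.506 197.597] [322.474 338.767]
```

View pics/w3.png

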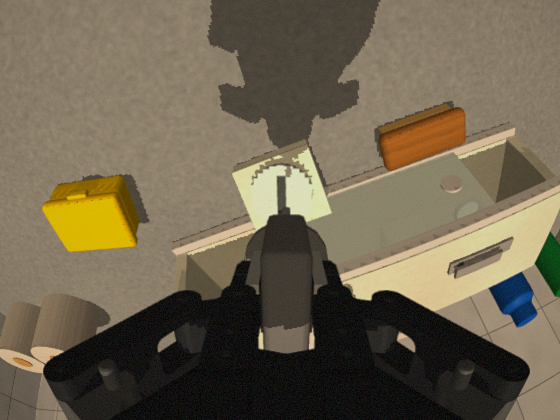

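```bash
python3 - <<'E'
from rig import *
from h import *
np.set_printoptions(precision=2,suppress=True)
c=pickle.load(open("cam3.pkl","rb"));f=c["frame"]
def ang(a,b,z):
    A,B=plane(c,a,z),plane(c,b,z);v=B-A;print(A,B,np.linalg.norm(v),np.degrees(np.arctan2(-v[0],v[1])))
ang((174,243),(514,129),16);ang((174,251),(516,137),16);ang((340,268),(556,179),120);ang((346,276),(558,186),120)
im=np.hstack([cv2.resize(f[130:260,x:x+130,::-1],None,fx=3,fy=3,interpolation=cv2.INTER_CUBIC) for x in (220,)]+[cv2.resize(f[115:245,440:570,::-1],(390,390),interpolation=cv2.INTER_CUBIC)])
cv2.imwrite("pics/w3c.png",im)
for t in (70,90,110):
  for o in slot(c,(265,165,32,55),t): print(t,o)
E
```

```text
[ 590.11 -262.13   16.  ] [553.65 181.46  16.  ] 445.0801645419955 4.698900311969024
[ 603.67 -269.18   16.  ] [567.63 189.08  16.  ] 459.67141542184004 4.496143059537782
[569.3  -85.03 120.  ] [540.66 153.72 120.  ] 240.4642005621108 6.840278689569938
[585.07 -80.74 120.  ] [553.51 163.69 120.  ] 246.45344320395964 7.357433898383557
70 (array([283.34, 215.04]), ((282.5, 213.0), (12.0, 27.0), 90.0), np.int32(203))
90 (array([282.07, 203.37]), ((282.5, 198.0), (42.0, 27.0), 90.0), np.int32(437))
110 (array([282.02, 203.01]), ((282.0, 198.0), (42.0, 28.0), 90.0), np.int32(459))
```

View pics/w3c.png

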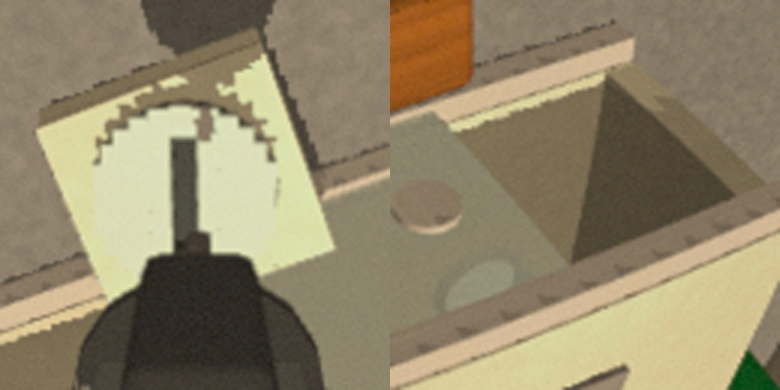

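```bash
sed -i 's/^PSI=.*/PSI=4.6/' h.py; python3 - <<'E'
from rig import *
from h import *
from scipy.optimize import least_squares
np.set_printoptions(precision=2,suppress=True)
c1=pickle.load(open("cam1.pkl","rb"));c3=pickle.load(open("cam3.pkl","rb"));D=pickle.load(open("cam0.pkl","rb"))["side"]
H=head(1)
e1=ends(slot(c1,(303,125,42,32),60)[0][1]);e1=sorted(e1,key=lambda p:p[0]);print(e1)
def f(x):
    C=x[:3];u=np.cos(x[3])*H[:,0]-np.sin(x[3])*H[:,1]
    r=[(proj(c1,C)-(322.4,140.0)),(proj(D,C)-(272.8,267)),(proj(c3,C-20*u)-(281.3,176.0))]
    # direction
    for c,a,b in [(c1,*e1),(D,(266,269.8),(280,264.5)),(c3,(281.3,177),(282,207))]:
        a,b=np.array(a),np.array(b);n=np.array([-(b-a)[1],(b-a)[0]])/np.linalg.norm(b-a)
        r.append([n@(proj(c,C+15*u)-proj(c,C-15*u))])
    return np.concatenate(r)
o=least_squares(f,[536,-119,49,.35]);print(o.x,np.degrees(o.x[3]),o.fun)
s=read_state();print("tip now",s["position"]+s["orientation"][:,2]*L)
C=o.x[:3];q=np.degrees(o.x[3])
print("tip-in-head frame",H.T@(s["position"]+s["orientation"][:,2]*L-C))
# check where tip predicted in c3 vs seen (286.5,211)
print(proj(c3,s["position"]+s["orientation"][:,2]*L))
go(s,C+H[:,2]*(L+25),keytool(1,q))
print(s["joints"],abs(s["qd"]).max())
E
```

```text
[array([308.13, 141.44], dtype=float32), array([336.17, 138.89], dtype=float32)]
[ 537.39 -118.82   46.97    0.31] 17.656870386653633 [-0.85  0.26  1.3   0.36  0.21  0.24  0.18  0.18 -0.33]
tip now [ 489.48 -124.13  124.71]
tip-in-head frame [-2.86 -1.46 91.41]
[275.2  224.79]
row [-0.    0.    0.09] [-0.02  0.01 -0.04] mm 66.46443560777644
[ 1.07  0.04 -0.76  2.35 -0.53  0.3   2.1 ] 0.4259563156965026
```

```bash
python3 - <<'E'
from rig import *
from h import *
np.set_printoptions(precision=4,suppress=True)
c3=pickle.load(open("cam3.pkl","rb"));print("tip at c3",proj(c3,[490.8,-116.8,126.4]))
H=head(1);C=np.array([537.4,-118.8,47.])
s=read_state();print(s["position"]);
c=wc();pickle.dump(c,open("cam4.pkl","wb"));f=c["frame"]
O=s["orientation"]
tip=s["position"]+O[:,2]*L
for dx in (-15,0,15):print("tip",proj(c,tip+dx*O[:,0]))
u=-keytool(1,17.7)[:,0]
for k in (-20,0,20):print("slot",proj(c,C+k*u))
go(s,C+H[:,2]*(L+25),keytool(1,17.7))
cv2.imwrite("pics/w4c.png",cv2.resize(f[150:290,220:340,::-1],None,fx=4.2,fy=4.2,interpolation=cv2.INTER_CUBIC))
E
```

```text
tip at c3 [286.4317 225.0311]
[ 420.0022 -127.107   244.9461]
tip [286.4703 245.667 ]
tip [286.4476 225.0193]
tip [286.4227 203.4897]
slot [290.0017 176.2175]
slot [290.6104 197.0072]
slot [291.1881 217.1862]
row [-0.0036  0.0014  0.0885] [-0.0225  0.0081 -0.0383] mm 66.44434848976377
```

View pics/w4c.png

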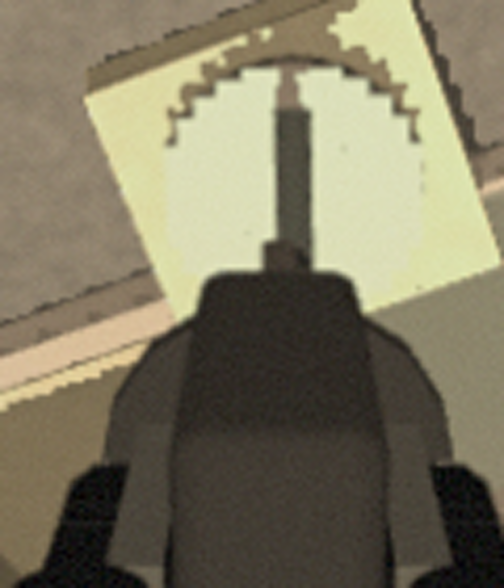

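```bash
cat >> h.py <<'E'
OFF=np.array([-1.5,0.8,L])
def tcp(C,R):return np.asarray(C)-R@OFF
LOW=np.array([537.4,-118.8,47.])
E
python3 - <<'E'
from rig import *
from h import *
np.set_printoptions(precision=4,suppress=True)
s=read_state();R=keytool(1,17.7);n=head(1)[:,2]
go(s,tcp(LOW+15*n,R),R)
E
```

```text
row [-0.0023 -0.004   0.1019] [-0.0199  0.0044 -0.0431] mm 76.49548722731927
```

Call:
play_rows(motion=[[[0,-0.001,0.015,0,0,0],[-0.001,-0.002,0.035,-0.01,0,-0.02],[-0.001,-0.003,0.055,-0.02,0,-0.03],[-0.002,-0.004,0.075,-0.02,0,-0.04],[-0.002,-0.004,0.09,-0.02,0.004,-0.043],[-0.002,-0.004,0.1,-0.02,0.004,-0.043],[-0.002,-0.004,0.102,-0.02,0.004,-0.043],[-0.002,-0.004,0.102,-0.02,0.004,-0.043],[-0.002,-0.004,0.102,-0.02,0.004,-0.043],[-0.002,-0.004,0.102,-0.02,0.004,-0.043]]])

```text
clock: 8.35
position: [460.6, -119.8, 180.7]
orientation: [[-0.848, 0.179, 0.498], [0.231, 0.972, 0.044], [-0.476, 0.152, -0.866]]
contact_force: [-0.0, 0.5, -2.1]
width: 17.1
grasp_force: 78.7
```

```bash
python3 - <<'E'
from rig import *
from h import *
np.set_printoptions(precision=4,suppress=True)
s=read_state();print(s["clock"],s["position"],s["joints"],abs(s["qd"]).max(),s["contact_force"])
c=wc();pickle.dump(c,open("cam5.pkl","wb"));f=c["frame"]
O=s["orientation"]
for dx in (-15,15):print("tip",proj(c,s["position"]+O@(OFF+[dx,0,0])))
u=-keytool(1,17.7)[:,0]
for k in (-20,0,20):print("slot",proj(c,LOW+k*u))
R=keytool(1,17.7);n=head(1)[:,2];go(s,tcp(LOW-9*n,R),R)
a=cv2.resize(f[150:270,230:350,::-1],None,fx=4,fy=4,interpolation=cv2.INTER_CUBIC)
cv2.imwrite("pics/w5c.png",a)
E
```

```text
8.35 [ 460.588  -119.8451  180.6791] [ 0.3087  0.2223 -0.0324  2.343  -1.1312  0.1914  2.7083] 0.0489753477855428 [-0.0457  0.4596 -2.0901]
tip [287.6585 247.6552]
tip [287.6621 205.6511]
slot [278.7441 193.0764]
slot [278.7777 220.1831]
slot [278.8407 245.9785]
row [ 0.0005 -0.0079  0.0322] [ 0.0044 -0.0013  0.0076] mm 24.88588263402551
```

View pics/w5c.png

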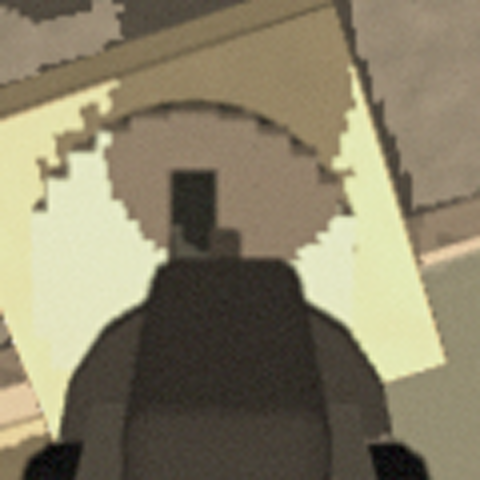

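```bash
cat > fk.py <<'E'
from h import *
import itertools
def chain(q,sg):
    R=np.eye(3);o=[]
    for i,(a,s) in enumerate(zip("zyzyzyz",sg)):
        R=R@Ro.from_euler(a,s*q[i]).as_matrix();o.append(R)
    return o
E
python3 - <<'E'
from fk import *
from rig import *
np.set_printoptions(precision=4,suppress=True)
s=read_state()
D=[([1.13952644,.417972,-.01031452,1.61415614,.0046685,1.11067841,-.05300429],[237.4,-577.89,303.27],np.array([[.925,.38,-.0005],[.38,-.925,.001],[0,-.0012,-1]])),
([.6284,.1771,-.4393,1.8451,.0827,1.1369,-.2424],[480.762,-147.6746,349.25],np.array([[.3919,.92,.0003],[.92,-.3919,0],[0,.0003,-1]])),
([-.006,.6431,-.8583,1.9119,.6298,.8799,.4194],[446.43,312.7,148.87],np.array([[-.9993,-.0364,0],[-.0364,.9993,0],[0,0,-1]])),
([.0786,.3933,-.9187,1.7936,.3447,1.1251,.1949],[446.81,305.67,310.06],np.array([[-.913,.409,0],[.409,.913,0],[0,0,-1]])),
(s["joints"],s["position"],s["orientation"])]
best=[]
for sg in itertools.product([1,-1],repeat=7):
    Ms=[chain(q,sg)[-1] for q,_,_ in D]
    # world offset W (z-rotation) and tool offset T about z: fit  R = Wz(a) M Tz(b)
    for a in np.radians(np.arange(0,360,90)):
        W=Ro.from_euler('z',a).as_matrix()
        T=Ro.from_matrix(sum((W@M).T@R for M,(_,_,R) in zip(Ms,D))).as_matrix()
        best.append((sum(np.linalg.norm(W@M@T-R) for M,(_,_,R) in zip(Ms,D)),sg,np.degrees(a),T))
best.sort(key=lambda b:b[0])
for b in best[:4]:print(b[0],b[1],b[2],b[3].round(2).tolist())
e,sg,a,T=best[0];W=Ro.from_euler('z',np.radians(a)).as_matrix()
A=[];y=[]
for q,p,R in D:
    o=[W@x for x in chain(q,sg)]
    A.append(np.c_[[0,0,1],o[1][:,2],o[2][:,0],o[3][:,2],o[3][:,0],o[5][:,0],o[6][:,2]]);y+=list(p)
sol,res,rk,_=np.linalg.lstsq(np.vstack(A),np.array(y),rcond=None);print(sol,rk,(np.vstack(A)@sol-y).round(1))
pickle.dump((sg,W,T,sol),open("fk.pkl","wb"))
E
```

```text
Traceback (most recent call last):
  File "scipy/spatial/transform/_rotation.pyx", line 1143, in scipy.spatial.transform._rotation.Rotation.from_matrix
ValueError: Non-positive determinant (left-handed or null coordinate frame) in rotation matrix 0: [[-0.5052 -0.6102  3.0049]
 [ 0.1073 -0.3774  1.2439]
 [-0.8432 -0.2029 -0.4717]].
```

```bash
cat > fit.py <<'E'
from fk import *
from rig import *
np.set_printoptions(precision=4,suppress=True)
s=read_state()
D=[([1.13952644,.417972,-.01031452,1.61415614,.0046685,1.11067841,-.05300429],[237.4,-577.89,303.27],np.array([[.925,.38,-.0005],[.38,-.925,.001],[0,-.0012,-1]])),
([.6284,.1771,-.4393,1.8451,.0827,1.1369,-.2424],[480.762,-147.6746,349.25],np.array([[.3919,.92,.0003],[.92,-.3919,0],[0,.0003,-1]])),
([-.006,.6431,-.8583,1.9119,.6298,.8799,.4194],[446.43,312.7,148.87],np.array([[-.9993,-.0364,0],[-.0364,.9993,0],[0,0,-1]])),
([.0786,.3933,-.9187,1.7936,.3447,1.1251,.1949],[446.81,305.67,310.06],np.array([[-.913,.409,0],[.409,.913,0],[0,0,-1]])),
(s["joints"],s["position"],s["orientation"])]
best=[]
for sg in itertools.product([1,-1],repeat=7):
    Ms=[chain(q,sg)[-1] for q,_,_ in D]
    for a in np.radians(np.arange(0,360,90)):
        W=Ro.from_euler('z',a).as_matrix()
        U,_,V=np.linalg.svd(sum((W@M).T@R for M,(_,_,R) in zip(Ms,D)));T=U@np.diag([1,1,np.linalg.det(U@V)])@V
        best.append((sum(np.linalg.norm(W@M@T-R) for M,(_,_,R) in zip(Ms,D)),sg,np.degrees(a),T))
best.sort(key=lambda b:b[0])
for b in best[:4]:print(b[0],b[1],b[2],b[3].round(2).tolist())
e,sg,a,T=best[0];W=Ro.from_euler('z',np.radians(a)).as_matrix()
A=[];y=[]
for q,p,R in D:
    o=[W@x for x in chain(q,sg)]
    A.append(np.c_[[0,0,1],o[1][:,2],o[2][:,0],o[3][:,2],o[3][:,0],o[5][:,0],o[6][:,2]]);y+=list(p)
sol,res,rk,_=np.linalg.lstsq(np.vstack(A),np.array(y),rcond=None);print(sol,rk,(np.vstack(A)@sol-y).round(1))
pickle.dump((sg,W,T,sol),open("fk.pkl","wb"))
E
python3 fit.py
```

```text
0.0014959785585308145 (-1, -1, -1, -1, -1, -1, -1) 180.0 [[0.0, 1.0, -0.0], [-1.0, 0.0, -0.0], [-0.0, 0.0, 1.0]]
0.00149597855853128 (-1, 1, -1, 1, -1, 1, -1) 0.0 [[-0.0, -1.0, 0.0], [1.0, -0.0, 0.0], [-0.0, 0.0, 1.0]]
1.62712226593692 (-1, 1, -1, 1, -1, 1, -1) 270.0 [[1.0, -0.02, -0.07], [0.03, 0.99, 0.12], [0.06, -0.12, 0.99]]
1.62712226593692 (-1, -1, -1, -1, -1, -1, -1) 90.0 [[-1.0, 0.02, 0.07], [-0.03, -0.99, -0.12], [0.06, -0.12, 0.99]]
[246.2098 548.177   61.0297 459.6525  18.966   37.2149 276.5985] 7 [27.4 13.3  4.4 -5.7 26.5 -6.3 11.  10.9  2.3 -4.3  3.6 -1.9 -0.8  4.7
  1.4]
```

```bash
python3 - <<'E'
s=open("fit.py").read()
s=s.replace('(s["joints"],s["position"],s["orientation"])]','''(s["joints"],s["position"],s["orientation"])]
D2=[([.142,.429,-1.033,1.77,.399,1.171,.597],[446.457,312.672,321.735],0),([1.067,.037,-.768,2.353,-.522,.305,2.08],[421.287,-120.258,246.669],0)]''')
s=s.replace("for q,p,R in D:\n    o","for q,p,R in D+D2:\n    o").replace("o[6][:,2]]","o[6][:,2],o[1][:,1],o[3][:,1],o[5][:,1],o[1][:,0]]")
open("fit.py","w").write(s)
E
python3 fit.py
```

```text
0.0014959785585308145 (-1, -1, -1, -1, -1, -1, -1) 180.0 [[0.0, 1.0, -0.0], [-1.0, 0.0, -0.0], [-0.0, 0.0, 1.0]]
0.00149597855853128 (-1, 1, -1, 1, -1, 1, -1) 0.0 [[-0.0, -1.0, 0.0], [1.0, -0.0, 0.0], [-0.0, 0.0, 1.0]]
1.62712226593692 (-1, 1, -1, 1, -1, 1, -1) 270.0 [[1.0, -0.02, -0.07], [0.03, 0.99, 0.12], [0.06, -0.12, 0.99]]
1.62712226593692 (-1, -1, -1, -1, -1, -1, -1) 90.0 [[-1.0, 0.02, 0.07], [-0.03, -0.99, -0.12], [0.06, -0.12, 0.99]]
[288.8517 501.4015  -0.0734 469.5236   0.0958   0.006  234.7225  14.4034
  15.9436   0.3435  -0.2766] 11 [ 0.   0.1 -0.   0.1 -0.1  0.   0.  -0.  -0.   0.1 -0.  -0.  -0.1 -0.
  0.  -0.1 -0.   0.1  0.1  0.1 -0. ]
```

```bash
cat >> fk.py <<'E'
sg,W,T,sol=pickle.load(open("fk.pkl","rb"))
LIM=np.array([[-2.81,2.81],[-.39,2.02],[-1.27,1.25],[.06,2.57],[-1.19,4.33],[.19,2],[-2.82,2.82]])
def fk(q):
    o=[W@x for x in chain(q,sg)]
    p=np.c_[[0,0,1],o[1][:,2],o[2][:,0],o[3][:,2],o[3][:,0],o[5][:,0],o[6][:,2],o[1][:,1],o[3][:,1],o[5][:,1],o[1][:,0]]@sol
    return p,o[6]@T
def ik(P,R,q0,w=0,pref=None):
    from scipy.optimize import least_squares
    def f(q):
        p,r=fk(q);e=np.r_[(p-P)/100,Ro.from_matrix(r.T@R).as_rotvec()]
        return np.r_[e,w*(q-pref)] if w else e
    o=least_squares(f,np.clip(q0,LIM[:,0]+.01,LIM[:,1]-.01),bounds=(LIM[:,0],LIM[:,1]),max_nfev=200)
    return o.x,np.linalg.norm(f(o.x)[:6])
def margin(q):return min((q-LIM[:,0]).min(),(LIM[:,1]-q).min())
E
cat > plan.py <<'E'
from fk import *
np.set_printoptions(precision=2,suppress=True)
rng=np.random.default_rng(0);n=head(1)[:,2];F=np.diag([-1,-1,1.])
for flip in (0,1):
  for q in (17.7,60,96):
    R=keytool(1,q)@(F if flip else np.eye(3));P=tcp(LOW-9*n,R);S=[]
    for k in range(60):
        x,e=ik(P,R,rng.uniform(LIM[:,0],LIM[:,1]))
        if e<1e-3:S.append((margin(x),x))
    S.sort(key=lambda a:-a[0]);print("flip",flip,"q",q,len(S))
    for m,x in S[:6]:print("  ",round(m,2),x)
E
python3 plan.py
```

```text
flip 0 q 17.7 18
   0.1 [ 1.24  0.54 -1.11  2.3   1.4   0.29  0.34]
   0.08 [ 1.29  0.6  -1.19  2.3   1.44  0.36  0.32]
   0.04 [ 1.18  0.49 -1.03  2.31  1.35  0.23  0.37]
   0.03 [ 1.32  0.64 -1.24  2.3   1.47  0.4   0.32]
   0.03 [ 1.16  0.48 -1.01  2.31  1.33  0.22  0.38]
   0.02 [ 1.15  0.47 -0.99  2.31  1.32  0.21  0.39]
flip 0 q 60 22
   0.08 [ 1.29  0.6  -1.19  2.3   1.45  0.36 -0.42]
   0.07 [ 1.3   0.61 -1.2   2.3   1.45  0.37 -0.42]
   0.05 [ 1.31  0.63 -1.22  2.3   1.46  0.39 -0.42]
   0.04 [ 1.17  0.49 -1.02  2.31  1.35  0.23 -0.37]
   0.03 [ 1.17  0.49 -1.02  2.31  1.34  0.22 -0.37]
   0.03 [ 1.16  0.48 -1.01  2.31  1.34  0.22 -0.36]
flip 0 q 96 22
   0.04 [ 1.31  0.63 -1.23  2.3   1.46  0.4  -1.05]
   0.04 [ 1.17  0.49 -1.03  2.31  1.35  0.23 -1.  ]
   0.02 [ 1.14  0.47 -0.99  2.31  1.32  0.21 -0.98]
   0.01 [ 1.14  0.47 -0.98  2.31  1.31  0.2  -0.97]
   0.01 [ 1.14  0.47 -0.98  2.31  1.31  0.2  -0.97]
   0.01 [ 1.13  0.47 -0.98  2.31  1.31  0.2  -0.97]
flip 1 q 17.7 10
   0.05 [ 1.18  0.5  -1.04  2.3   1.34  0.24 -2.76]
   0.03 [ 1.25  0.55 -1.13  2.3   1.39  0.31 -2.7
[... 162 characters left out ...]
0.0 [ 1.12  0.46 -0.96  2.3   1.27  0.19 -2.71]
flip 1 q 60 10
   0.08 [ 1.29  0.6  -1.19  2.3   1.43  0.36  2.74]
   0.03 [ 1.32  0.64 -1.24  2.3   1.45  0.4   2.73]
   0.02 [ 1.33  0.65 -1.25  2.3   1.46  0.42  2.73]
   0.01 [ 1.16  0.48 -1.01  2.3   1.31  0.22  2.81]
   0.01 [ 1.16  0.48 -1.01  2.3   1.31  0.22  2.81]
   0.01 [ 1.16  0.48 -1.01  2.3   1.3   0.22  2.81]
flip 1 q 96 22
   0.1 [ 1.24  0.54 -1.11  2.3   1.38  0.29  2.14]
   0.09 [ 1.23  0.53 -1.1   2.3   1.37  0.28  2.14]
   0.05 [ 1.31  0.62 -1.22  2.3   1.44  0.39  2.11]
   0.05 [ 1.19  0.5  -1.04  2.3   1.33  0.24  2.17]
   0.01 [ 1.15  0.47 -0.99  2.3   1.29  0.2   2.2 ]
   0.01 [ 1.15  0.47 -0.99  2.3   1.29  0.2   2.2 ]
```

```bash
cat >> fk.py <<'E'
def jac(q):
    p0,R0=fk(q);J=np.zeros((6,7))
    for i in range(7):
        d=np.zeros(7);d[i]=1e-5;p,R=fk(q+d);J[:3,i]=(p-p0)/1e-5/1000;J[3:,i]=Ro.from_matrix(R@R0.T).as_rotvec()/1e-5
    return J,p0,R0
def sim(q,P,R,N=60,lam=0.02,null=0,qn=None,sc=1.0):
    q=np.array(q,float);p0,R0=fk(q);rv=Ro.from_matrix(R@R0.T).as_rotvec()
    for k in range(1,N+1):
        Pt=p0+(P-p0)*k/N;Rt=Ro.from_rotvec(rv*k/N).as_matrix()@R0
        for _ in range(2):
            J,p,r=jac(q);e=np.r_[(Pt-p)/1000,Ro.from_matrix(Rt@r.T).as_rotvec()]
            Jp=J.T@np.linalg.inv(J@J.T+lam**2*np.eye(6));dq=Jp@e
            if null: dq+=null*(np.eye(7)-np.linalg.pinv(J)@J)@(qn-q)
            q=np.clip(q+dq,LIM[:,0],LIM[:,1])
    return q
E
python3 - <<'E'
from fk import *
np.set_printoptions(precision=2,suppress=True)
mid=LIM.mean(1)
st=np.array([1.1395,.418,-.0103,1.614,.0047,1.11,-.053]);lift=np.array([.142,.429,-1.033,1.77,.399,1.171,.597])
Q=[st,np.array([.6284,.1771,-.4393,1.8451,.0827,1.1369,-.2424]),None,np.array([.0786,.3933,-.9187,1.7936,.3447,1.1251,.1949]),np.array([-.006,.6431,-.8583,1.9119,.6298,.8799,.4194]),lift,np.array([1.067,.037,-.768,2.353,-.522,.305,2.08])]
for lam in (0.001,.05):
  for nm,null,qn in [("none",0,None),("mid",.01,mid),("start",.01,st)]:
    print(lam,nm,"S1",sim(st,*fk(Q[1]),lam=lam,null=null,qn=qn),"grasp>lift",sim(Q[4],*fk(lift),lam=lam,null=null,qn=qn),"c3",sim(lift,*fk(Q[6]),lam=lam,null=null,qn=qn))
E
```

```text
0.001 none S1 [ 0.61  0.18 -0.42  1.85  0.08  1.14 -0.24] grasp>lift [ 0.14  0.43 -1.03  1.77  0.4   1.17  0.6 ] c3 [ 1.05  0.04 -0.75  2.35 -0.53  0.31  2.08]
0.001 mid S1 [ 0.41  0.16 -0.19  1.85  0.03  1.13 -0.2 ] grasp>lift [ 0.19  0.46 -1.11  1.77  0.45  1.19  0.56] c3 [ 0.57  0.02 -0.27  2.37 -0.58  0.31  2.13]
0.001 start S1 [ 0.62  0.18 -0.43  1.85  0.08  1.14 -0.24] grasp>lift [ 0.08  0.4  -0.95  1.77  0.35  1.15  0.64] c3 [ 0.86  0.03 -0.56  2.36 -0.55  0.31  2.11]
0.05 none S1 [ 0.61  0.18 -0.42  1.85  0.08  1.14 -0.24] grasp>lift [ 0.14  0.43 -1.03  1.77  0.4   1.17  0.6 ] c3 [ 1.05  0.04 -0.75  2.35 -0.52  0.3   2.08]
0.05 mid S1 [ 0.41  0.16 -0.19  1.85  0.03  1.13 -0.2 ] grasp>lift [ 0.19  0.46 -1.11  1.77  0.45  1.19  0.56] c3 [ 0.57  0.02 -0.27  2.37 -0.58  0.31  2.12]
0.05 start S1 [ 0.62  0.18 -0.43  1.85  0.08  1.14 -0.24] grasp>lift [ 0.08  0.4  -0.95  1.77  0.35  1.15  0.64] c3 [ 0.86  0.03 -0.56  2.36 -0.55  0.31  2.1 ]
```

```bash
cat >> fk.py <<'E'
def chain(q,sg):
    R=np.eye(3);o=[]
    for i in range(7):
        c,s=np.cos(sg[i]*q[i]),np.sin(sg[i]*q[i])
        R=R@(np.array([[c,-s,0],[s,c,0],[0,0,1]]) if i%2==0 else np.array([[c,0,s],[0,1,0],[-s,0,c]]));o.append(R)
    return o
E
cat > srch.py <<'E'
from fk import *
import multiprocessing as mp,time
np.set_printoptions(precision=2,suppress=True)
n=head(1)[:,2];R0=keytool(1,17.7);HOV=tcp(LOW+30*n,R0)
import json
q0=np.array(pickle.load(open("qs.pkl","rb")))
def run(way,N=14,full=False):
    q=sim(q0,*ret,N=8,lam=.01);m=[margin(q)];tr=[q]
    for P,R in way:
        q=sim(q,P,R,N=N,lam=.01);m.append(margin(q));tr.append(q)
    q=sim(q,HOV,R0,N=N,lam=.01);m.append(margin(q));tr.append(q)
    if min(m)<.03:return min(m)-1,tr
    for d,a in ((-9,17.7),(-9,60),(-9,96)):
        R=keytool(1,a);q=sim(q,tcp(LOW+d*n,R),R,N=8,lam=.01);tr.append(q)
        p,r=fk(q);m.append(margin(q) if np.linalg.norm(p-tcp(LOW+d*n,R))<1 else -.5)
    return min(m),tr
p,r=fk(q0);ret=(p-r[:,2]*110,r)
def cand(seed):
    g=np.random.default_rng(seed);way=[];par=[]
    for k in range(g.integers(1,4)):
        a=g.uniform([380,-260,340,60,0,-180],[620,150,460,230,45,180]);par.append(a)
        R=Ro.from_rotvec(np.radians(a[4])*np.array([np.cos(np.radians(a[5])),np.sin(np.radians(a[5])),0])).as_matrix()@tool(a[3])
        way.append((a[:3],R))
    m,tr=run(way);return m,seed,par,tr
if __name__=="__main__":
    t=time.time()
    with mp.Pool() as pool:
        res=[]
        for x in pool.imap_unordered(cand,range(6000)):
            res.append(x)
            if time.time()-t>240:break
        pool.terminate()
    res.sort(key=lambda a:-a[0]);print(len(res),mp.cpu_count())
    for m,sd,par,tr in res[:4]:
        print(round(m,3),sd);print(np.array(par));print(np.array(tr))
    pickle.dump(res[:20],open("res.pkl","wb"))
E
python3 -c "
from rig import *;import pickle
s=read_state();pickle.dump(list(s['joints']),open('qs.pkl','wb'))"
OPENBLAS_NUM_THREADS=1 python3 srch.py
```

```text
6000 4
-0.5 0
[[ 444.75 -243.2   341.98  198.26   41.07   38.39]
 [ 555.08  -37.11  452.21  198.7     0.12  128.67]
 [ 388.06   39.16  361.08  206.74   24.37  -72.1 ]]
[[ 0.16 -0.08  0.17  2.37 -0.5   0.41  2.1 ]
 [ 0.35  0.49  0.28  1.57 -0.31  1.8   2.57]
 [-0.13  0.19  0.17  1.59 -0.03  1.37  1.94]
 [-0.21 -0.27  0.06  2.27 -0.08  0.72  1.94]
 [ 0.05  0.19  0.27  2.36 -1.15  0.26  2.73]
 [ 0.48  0.3  -0.21  2.32 -1.19  0.19  2.82]
 [ 0.51  0.3  -0.26  2.32 -1.19  0.19  2.1 ]
 [ 0.51  0.3  -0.26  2.32 -1.19  0.19  1.45]]
-0.5 12
[[ 607.22 -182.38  361.51  119.48   10.37   61.36]
 [ 407.62  107.49  442.98   60.48   24.37 -141.53]]
[[ 0.16 -0.08  0.17  2.37 -0.5   0.41  2.1 ]
 [ 0.14  0.47  0.18  1.42 -0.12  1.44  0.84]
 [-0.42 -0.12 -0.13  1.97  0.43  1.26 -1.19]
 [ 0.1   0.19  0.21  2.36 -1.13  0.25  2.71]
 [ 0.48  0.3  -0.22  2.32 -1.19  0.19  2.82]
 [ 0.51  0.3  -0.26  2.32 -1.19  0.19  2.1 ]
 [ 0.51  0.3  -0.26  2.32 -1.19  0.19  1.45]]
-0.5 21
[[525.4   31.02 350.69 167.22  44.14 -27.57]]
[[ 0.16 -0.08  0.17  2.37 -0.5   0.41  2.1 ]
 [ 0.08  0.15  0.11  2.02 -0.97  0.97  2.11]
 [ 0.21  0.18  0.1   2.35 -1.08  0.23  2.66]
 [ 0.48  0.3  -0.22  2.32 -1.19  0.19  2.82]
 [ 0.51  0.3  -0.26  2.32 -1.19  0.19  2.1 ]
 [ 0.51  0.3  -0.26  2.32 -1.19  0.19  1.45]]
-0.5 26
[[ 436.26 -232.28  425.54  198.23   24.68   48.35]
 [ 420.61  -32.72  361.1   146.12   15.39  166.47]
 [ 504.75 -177.03  370.88  153.57   38.17  -58.63]]
[[ 0.16 -0.08  0.17  2.37 -0.5   0.41  2.1 ]
 [ 0.27  0.28  0.26  1.58 -0.15  1.71  2.44]
 [-0.17  0.02  0.04  2.    0.26  1.23  0.74]
 [ 0.16  0.09  0.38  2.   -0.83  0.89  2.14]
 [ 0.13  0.19  0.19  2.36 -1.12  0.25  2.69]
 [ 0.48  0.3  -0.22  2.32 -1.19  0.19  2.82]
 [ 0.51  0.3  -0.26  2.32 -1.19  0.19  2.1 ]
 [ 0.51  0.3  -0.26  2.32 -1.19  0.19  1.45]]
```

```bash
cat > srch2.py <<'E'
from srch import *
G=np.array([1.24,.54,-1.11,2.3,1.4,.29,.34])
g0,_=ik(HOV,R0,G,w=.02,pref=G)
PL,PR=fk(np.array([.142,.429,-1.033,1.77,.399,1.171,.597]))
def pose(a):
    return a[:3],Ro.from_rotvec(np.radians([a[4],a[5],0])).as_matrix()@tool(a[3])
def ev(par):
    q=sim(q0,*ret,N=6,lam=.01);tr=[q];m=[margin(q)]
    for a in par:
        P,R=pose(a);q=sim(q,P,R,N=9,lam=.01);tr.append(q);m.append(margin(q))
        if np.linalg.norm(fk(q)[0]-P)>5:return 99,tr
    q=sim(q,HOV,R0,N=12,lam=.01);tr.append(q)
    return np.abs(q-g0).sum()+10*max(0,.08-min(m)),tr
lo=np.array([380,-400,340,40,-45,-45]);hi=np.array([700,450,480,240,45,45])
def job(seed):
    g=np.random.default_rng(seed);t=time.time();B=(1e9,None,None)
    while time.time()-t<230:
        if B[0]>50 or g.random()<.15 and time.time()-t<80:
            k=g.integers(2,4);p=g.uniform(lo,hi,(k,6))
            if g.random()<.5:p[0]=[446,313,340,182,0,0]
        else: p=np.clip(B[1]+g.normal(size=B[1].shape)*(hi-lo)*g.choice([.02,.06,.15])*(g.random(B[1].shape)<.5),lo,hi)
        c,tr=ev(p)
        if c<B[0]:B=(c,p,tr)
    return B
if __name__=="__main__":
    print(g0)
    with mp.Pool(4) as pool:res=pool.map(job,range(4))
    res.sort(key=lambda b:b[0])
    for c,p,tr in res:print(round(c,2));print(p);print(np.array(tr))
    pickle.dump(res,open("res2.pkl","wb"))
E
OPENBLAS_NUM_THREADS=1 python3 srch2.py
```

```text
[ 1.41  0.48 -1.27  2.32  1.11  0.3   0.62]
0.01
[[510.58 -24.11 414.74 139.8  -32.84 -41.57]
 [497.35 411.35 395.35  81.09 -40.23 -42.15]]
[[ 0.15 -0.08  0.18  2.37 -0.5   0.41  2.1 ]
 [ 0.66 -0.07 -0.94  2.14  1.09  0.76 -0.15]
 [-0.4   0.68 -0.99  1.53  1.38  1.91 -1.63]
 [ 1.41  0.48 -1.27  2.32  1.11  0.3   0.62]]
0.01
[[469.14 215.14 345.17 127.89  12.84 -36.75]
 [475.14 407.22 472.75  88.43   7.75 -39.94]
 [694.75 439.73 431.52  40.    29.71   9.69]]
[[ 0.15 -0.08  0.18  2.37 -0.5   0.41  2.1 ]
 [ 0.25 -0.03 -0.78  2.19  0.33  0.32 -0.15]
 [-0.06  0.18 -0.97  1.75  0.84  0.91 -1.42]
 [-0.07  0.87 -0.96  0.89  0.18  1.4  -1.6 ]
 [ 1.41  0.48 -1.27  2.32  1.11  0.31  0.62]]
0.01
[[545.95 148.96 390.14  40.   -26.19  -6.06]
 [696.95 432.29 340.   152.92  -5.11   7.66]]
[[ 0.15 -0.08  0.18  2.37 -0.5   0.41  2.1 ]
 [ 0.08  0.37 -0.75  1.64  0.67  1.48 -1.68]
 [-0.26  1.04 -1.05  0.73  0.8   1.81  0.21]
 [ 1.41  0.48 -1.27  2.32  1.11  0.31  0.62]]
0.01
[[490.36 374.89 379.6   44.76 -14.7  -27.26]
 [513.04  57.79 371.32  41.28 -45.   -12.96]
 [671.91   9.39 441.38 123.21 -29.5  -20.9 ]]
[[ 0.15 -0.08  0.18  2.37 -0.5   0.41  2.1 ]
 [-0.11  0.49 -1.06  1.66  0.99  1.4  -2.19]
 [ 0.26  0.35 -0.92  1.87  1.01  1.56 -1.82]
 [ 0.5   0.5  -1.07  1.53  1.09  1.41 -0.15]
 [ 1.41  0.48 -1.27  2.32  1.11  0.31  0.62]]
```

```bash
cat > srch3.py <<'E'
from srch import *
import srch2
from srch2 import pose,lo,hi
R60,R97=keytool(1,60),keytool(1,97)
def path(q,P,R,N,chk,k=3):
    """sub-steps; returns q, tip clearance penalty"""
    pen=0;p0,r0=fk(q);rv=Ro.from_matrix(R@r0.T).as_rotvec();ms=9
    for i in range(1,k+1):
        q=sim(q,p0+(P-p0)*i/k,Ro.from_rotvec(rv*i/k).as_matrix()@r0,N=N,lam=.01);ms=min(ms,margin(q))
        if chk and i<=chk:
            p,r=fk(q);t=p+r@OFF
            zmin=190 if t[0]>520 else 100
            pen+=max(0,zmin-t[2])/50
    return q,pen,ms
def ev(par):
    q=sim(q0,*ret,N=6,lam=.01);tr=[q];m=margin(q);c=0;pp,rr=ret
    for a in par:
        P,R=pose(a);q,pe,ms=path(q,P,R,3,3);tr.append(q);m=min(m,ms)
        c+=pe+.02*(np.linalg.norm(Ro.from_matrix(R@rr.T).as_rotvec())/.78+np.linalg.norm(P-pp)/450);pp,rr=P,R
        if np.linalg.norm(fk(q)[0]-P)>5:return 99,tr
    q,pe,ms=path(q,HOV,R0,4,2);tr.append(q);m=min(m,ms);c+=pe+.02*(np.linalg.norm(Ro.from_matrix(R0@rr.T).as_rotvec())/.78+np.linalg.norm(HOV-pp)/450)
    if m<0.02:return 10-m,tr
    for d,a in ((10,17.7),(-9,17.7),(-9,60),(-9,97)):
        R=keytool(1,a);q=sim(q,tcp(LOW+d*n,R),R,N=5,lam=.01);tr.append(q);m=min(m,margin(q))
    return c-5*min(m,.1),tr
def job(i):
    B0=pickle.load(open("res2.pkl","rb"))[i];g=np.random.default_rng(i);t=time.time();B=(1e9,B0[1],None)
    B=(*ev(B[1])[:1],B[1],ev(B[1])[1])
    while time.time()-t<200:
        p=np.clip(B[1]+g.normal(size=B[1].shape)*(hi-lo)*g.choice([.01,.03,.08])*(g.random(B[1].shape)<.5),lo,hi)
        c,tr=ev(p)
        if c<B[0]:B=(c,p,tr)
    return B
if __name__=="__main__":
    with mp.Pool(4) as pool:res=pool.map(job,range(4))
    res.sort(key=lambda b:b[0])
    for c,p,tr in res[:3]:print(round(c,3));print(p);print(np.array(tr))
    pickle.dump(res,open("res3.pkl","wb"))
E
OPENBLAS_NUM_THREADS=1 python3 srch3.py
```

```text
0.118
[[539.91  12.41 398.24  93.73 -27.76 -39.83]
 [600.35 104.05 480.    72.09 -45.   -45.  ]]
[[ 0.15 -0.08  0.18  2.37 -0.5   0.41  2.1 ]
 [ 0.76  0.07 -1.13  2.06  1.11  0.84 -1.  ]
 [ 0.32  0.34 -1.08  1.8   1.44  1.47 -1.47]
 [ 1.39  0.46 -1.24  2.32  1.06  0.28  0.66]
 [ 1.26  0.46 -1.1   2.32  1.16  0.23  0.55]
 [ 1.13  0.46 -0.96  2.31  1.29  0.19  0.41]
 [ 1.04  0.42 -0.86  2.31  1.17  0.19 -0.23]
 [ 0.98  0.39 -0.79  2.31  1.03  0.19 -0.75]]
0.119
[[553.14 131.71 437.01 105.21 -31.69 -42.83]
 [571.05 139.37 480.    72.17 -45.   -45.  ]]
[[ 0.15 -0.08  0.18  2.37 -0.5   0.41  2.1 ]
 [ 0.48  0.28 -1.25  1.91  1.28  1.29 -0.98]
 [ 0.27  0.34 -1.12  1.81  1.41  1.55 -1.51]
 [ 1.4   0.46 -1.25  2.32  1.07  0.29  0.65]
 [ 1.26  0.46 -1.11  2.32  1.17  0.24  0.54]
 [ 1.14  0.46 -0.97  2.31  1.3   0.19  0.4 ]
 [ 1.05  0.42 -0.87  2.31  1.19  0.19 -0.24]
 [ 0.99  0.39 -0.8   2.31  1.05  0.19 -0.76]]
0.123
[[479.69 144.64 433.26 151.16   5.64 -38.39]
 [514.36 185.55 464.95 140.92   4.21 -43.28]
 [581.65 142.97 480.    72.52 -45.   -45.  ]]
[[ 0.15 -0.08  0.18  2.37 -0.5   0.41  2.1 ]
 [ 0.26 -0.18 -0.61  2.09  0.08  0.54  0.64]
 [ 0.37 -0.12 -0.81  1.99  0.33  0.54  0.2 ]
 [ 0.21  0.35 -1.06  1.79  1.41  1.54 -1.49]
 [ 1.36  0.42 -1.2   2.32  0.98  0.25  0.73]
 [ 1.21  0.42 -1.04  2.32  1.08  0.2   0.62]
 [ 1.08  0.43 -0.9   2.31  1.23  0.19  0.47]
 [ 1.    0.4  -0.81  2.31  1.07  0.19 -0.14]
 [ 0.94  0.38 -0.75  2.31  0.89  0.19 -0.62]]
```

```bash
python3 - <<'E'
s=open("h.py").read()
s=s.replace("def head(low,psi=None):\n    p=np.radians(PSI if psi is None else psi);t=np.radians(30)","def head(low,psi=None,tilt=30):\n    p=np.radians(PSI if psi is None else psi);t=np.radians(tilt)")
s=s.replace("H=head(low,psi);q=","H=head(low,psi,25.5);q=")
open("h.py","w").write(s)
t=open("srch3.py").read().replace("d,a in ((10,17.7),(-9,17.7),(-9,60),(-9,97))","d,a in ((10,17.7),(-8,17.7),(-8,60),(-8,97))").replace("range(4))","range(4))")
t=t.replace('pickle.load(open("res2.pkl","rb"))[i]','pickle.load(open("res3.pkl","rb"))[i]',1)
t=t.replace("-5*min(m,.1)","-5*min(m,.12)")
t=t.replace('open("res3.pkl","wb")','open("res4.pkl","wb")')
open("srch3.py","w").write(t)
E
OPENBLAS_NUM_THREADS=1 python3 srch3.py
```

```text
0.038
[[532.95 106.   411.29 101.97 -29.64 -38.74]
 [554.86 244.01 480.    53.34 -45.   -45.  ]]
[[ 0.15 -0.08  0.18  2.37 -0.5   0.41  2.1 ]
 [ 0.55  0.21 -1.23  1.97  1.16  1.17 -0.99]
 [-0.03  0.45 -1.04  1.69  1.41  1.74 -1.89]
 [ 1.35  0.47 -1.25  2.26  0.89  0.4   0.81]
 [ 1.25  0.49 -1.14  2.26  0.96  0.37  0.74]
 [ 1.16  0.5  -1.05  2.25  1.03  0.34  0.67]
 [ 1.04  0.43 -0.9   2.25  0.81  0.26  0.11]
 [ 0.92  0.38 -0.76  2.25  0.58  0.21 -0.33]]
0.042
[[534.15  57.49 403.23  96.49 -25.04 -39.24]
 [595.26 114.23 480.    63.29 -45.   -45.  ]]
[[ 0.15 -0.08  0.18  2.37 -0.5   0.41  2.1 ]
 [ 0.68  0.08 -1.14  2.04  1.05  0.88 -0.96]
 [ 0.27  0.33 -1.05  1.8   1.42  1.47 -1.63]
 [ 1.35  0.47 -1.25  2.26  0.89  0.4   0.81]
 [ 1.25  0.49 -1.14  2.26  0.96  0.37  0.74]
 [ 1.16  0.5  -1.06  2.25  1.03  0.34  0.67]
 [ 1.04  0.43 -0.9   2.25  0.82  0.26  0.11]
 [ 0.92  0.38 -0.76  2.25  0.59  0.21 -0.33]]
0.046
[[465.5  -41.01 347.96  82.68 -26.48 -28.43]
 [567.02 171.63 388.01  74.02 -29.78 -28.17]
 [640.52 178.92 480.    46.58 -44.68 -44.  ]]
[[ 0.15 -0.08  0.18  2.37 -0.5   0.41  2.1 ]
 [ 0.8  -0.06 -1.    2.19  0.79  0.72 -0.87]
 [ 0.24  0.43 -1.08  1.77  1.11  1.41 -1.43]
 [ 0.04  0.46 -0.91  1.62  1.45  1.57 -1.89]
 [ 1.35  0.47 -1.25  2.26  0.89  0.4   0.81]
 [ 1.25  0.49 -1.14  2.26  0.96  0.37  0.74]
 [ 1.16  0.5  -1.05  2.25  1.03  0.34  0.67]
 [ 1.04  0.43 -0.9   2.25  0.82  0.26  0.11]
 [ 0.92  0.38 -0.76  2.25  0.58  0.21 -0.33]]
```

```bash
cat > seg.py <<'E'
from srch3 import *
r=pickle.load(open("res4.pkl","rb"))[1];par=np.round(r[1],0);print(par)
def seg(q,P,R,name):
    p,o=fk(q);rv=Ro.from_matrix(o.T@R).as_rotvec();k=int(np.ceil(max(np.abs(rv).max()/np.radians(44),np.linalg.norm(rv)/np.radians(75),np.linalg.norm(P-p)/400)))
    print(name,"calls",k,"row",np.round(o.T@(P-p)/750/1,3),np.round(rv/np.radians(45)/k,3))
    return k
if __name__=="__main__":
    print(ev(par)[0])
    q=q0;seg(q,*ret,"ret");q=sim(q,*ret,N=8,lam=.01)
    for i,a in enumerate(par):
        P,R=pose(a);seg(q,P,R,i);q=sim(q,P,R,N=20,lam=.01);t=fk(q)[0]+fk(q)[1]@OFF;print(q,"tip",t)
    seg(q,HOV,R0,"hov");q=sim(q,HOV,R0,N=20,lam=.01);print(q,HOV)
E
python3 seg.py
```

```text
[[534.  57. 403.  96. -25. -39.]
 [595. 114. 480.  63. -45. -45.]]
9.980483270059466
ret calls 1 row [ 0.    0.   -0.15] [0. 0. 0.]
0 calls 2 row [-0.17  0.29 -0.05] [ 0.12 -0.3   0.69]
[ 0.66  0.07 -1.13  2.03  1.04  0.88 -0.96] tip [619.12   1.64 308.21]
1 calls 1 row [ 0.03  0.14 -0.05] [-0.23 -0.38  0.61]
[ 0.26  0.33 -1.03  1.8   1.42  1.47 -1.63] tip [682.55  24.78 419.42]
hov calls 2 row [-0.24 -0.39  0.26] [ 0.    0.61 -0.96]
[ 1.35  0.47 -1.24  2.26  0.88  0.4   0.81] [ 461.36 -125.22  197.63]
```

Call:
play_rows(motion=[[[0,0,-0.015,0,0,0],[0,0,-0.03,0,0,0],[0,0,-0.05,0,0,0],[0,0,-0.07,0,0,0],[0,0,-0.09,0,0,0],[0,0,-0.11,0,0,0],[0,0,-0.13,0,0,0],[0,0,-0.147,0,0,0],[0,0,-0.147,0,0,0],[0,0,-0.147,0,0,0]]])

```text
clock: 9.4
position: [405.7, -125.9, 276.6]
orientation: [[-0.847, 0.182, 0.5], [0.233, 0.972, 0.041], [-0.478, 0.151, -0.865]]
contact_force: [0.3, 0.5, -1.7]
width: 17.1
grasp_force: 78.7
```

```bash
cat > nxt.py <<'E'
import sys
from fk import *
from rig import *
np.set_printoptions(precision=4,suppress=True)
def pose(a):return np.array(a[:3]),Ro.from_rotvec(np.radians([a[4],a[5],0])).as_matrix()@tool(a[3])
def nxt(P,R,frac=1):
    s=read_state();q=s["joints"];print("t",s["clock"],"F",np.round(s["contact_force"],1),"w",round(s["width"],1),"qd",round(abs(s["qd"]).max(),2));print("q",np.round(q,3))
    p,o=s["position"],s["orientation"];rv=Ro.from_matrix(o.T@R).as_rotvec()
    print("full row",(o.T@(P-p)/750).round(4),(rv/np.radians(45)).round(4),"rot",round(np.degrees(np.linalg.norm(rv)),1),"mm",round(np.linalg.norm(P-p),1))
    print("sim end",sim(q,P,R,N=20,lam=.01))
    return s
n=head(1)[:,2]
E
python3 - <<'E'
from nxt import *
nxt(*pose([534,57,403,96,-25,-39]))
E
```

```text
t 9.4 F [ 0.3  0.5 -1.7] w 17.1 qd 0.02
q [ 0.163 -0.08   0.174  2.368 -0.498  0.413  2.1  ]
full row [-0.1687  0.2936 -0.0502] [ 0.238  -0.6017  1.3896] rot 69.0 mm 256.7
sim end [ 0.664   0.0745 -1.127   2.035   1.0382  0.8834 -0.9619]
```

Call:
play_rows(motion=[[[-0.01,0.02,-0.003,0.016,-0.04,0.095],[-0.023,0.041,-0.007,0.033,-0.084,0.194],[-0.035,0.062,-0.01,0.05,-0.126,0.291],[-0.047,0.082,-0.014,0.067,-0.168,0.388],[-0.059,0.103,-0.018,0.083,-0.21,0.485],[-0.071,0.124,-0.021,0.1,-0.252,0.582],[-0.083,0.144,-0.024,0.117,-0.294,0.679],[-0.094,0.165,-0.028,0.134,-0.336,0.776],[-0.106,0.185,-0.032,0.15,-0.378,0.873],[-0.118,0.206,-0.035,0.167,-0.42,0.97]]])

```text
clock: 10.4
position: [485.7, -10.4, 353.6]
orientation: [[-0.404, 0.672, 0.62], [0.752, 0.63, -0.193], [-0.521, 0.388, -0.76]]
contact_force: [0.2, -0.3, -2.0]
width: 17.2
grasp_force: 78.5
```

```bash
python3 - <<'E'
from nxt import *
nxt(*pose([534,57,403,96,-25,-39]))
E
```

```text
t 10.4 F [ 0.2 -0.3 -2. ] w 17.2 qd 2.09
q [ 0.627 -0.114 -0.756  2.234  0.568  0.4    0.016]
full row [ 0.0072  0.1255 -0.0275] [ 0.0796 -0.2571  0.5722] rot 28.5 mm 96.5
sim end [ 0.5903  0.0636 -1.0473  2.0362  1.026   0.8738 -0.9554]
```

Call:
play_rows(motion=[[[0.001,0.016,-0.003,0.01,-0.03,0.07],[0.002,0.032,-0.007,0.02,-0.06,0.14],[0.003,0.048,-0.01,0.03,-0.09,0.21],[0.004,0.064,-0.014,0.04,-0.12,0.28],[0.005,0.08,-0.017,0.05,-0.16,0.36],[0.006,0.096,-0.02,0.06,-0.2,0.44],[0.006,0.11,-0.024,0.07,-0.23,0.51],[0.006,0.115,-0.025,0.07,-0.24,0.53],[0.006,0.115,-0.025,0.07,-0.24,0.53],[0.006,0.115,-0.025,0.07,-0.24,0.53]]])

```text
clock: 11.4
position: [529.5, 50.4, 398.6]
orientation: [[0.019, 0.788, 0.616], [0.887, 0.271, -0.375], [-0.462, 0.553, -0.693]]
contact_force: [-0.4, -0.5, -0.7]
width: 17.1
grasp_force: 78.6
```

```bash
python3 - <<'E'
from nxt import *
P,R=pose([595,114,480,63,-45,-45]);s=nxt(P,R)
q=sim(s["joints"],P,R,N=20,lam=.01)
R0=keytool(1,17.7)
for h in (15,30,50,):print(h,sim(q,tcp(LOW+h*n,R0),R0,N=30,lam=.01), "direct",sim(s["joints"],tcp(LOW+h*n,R0),R0,N=30,lam=.01))
E
```

```text
t 11.4 F [-0.4 -0.5 -0.7] w 17.1 qd 0.01
q [ 0.626  0.039 -1.051  2.06   1.008  0.82  -0.901]
full row [ 0.0267  0.1517 -0.0532] [-0.2205 -0.4102  0.6563] rot 36.2 mm 122.2
sim end [ 0.2431  0.3151 -1.002   1.7993  1.407   1.4534 -1.6316]
15 [ 1.2973  0.5045 -1.2004  2.2574  0.9838  0.396   0.721 ] direct [ 1.2053  0.4249 -1.0709  2.2592  0.7992  0.3197  0.8759]
30 [ 1.3318  0.4475 -1.2145  2.2637  0.8373  0.3796  0.8509] direct [ 1.2152  0.3589 -1.0556  2.2658  0.5858  0.3071  1.0714]
50 [ 1.2531  0.2825 -1.0626  2.2723  0.3303  0.3171  1.3104] direct [ 1.1484  0.2423 -0.9381  2.2744  0.1616  0.302   1.4645]
```

Call:
play_rows(motion=[[[0.003,0.015,-0.005,-0.02,-0.04,0.065],[0.006,0.03,-0.01,-0.044,-0.08,0.13],[0.008,0.045,-0.016,-0.066,-0.123,0.197],[0.011,0.06,-0.021,-0.088,-0.164,0.262],[0.013,0.076,-0.026,-0.11,-0.205,0.328],[0.016,0.09,-0.032,-0.132,-0.246,0.394],[0.019,0.106,-0.037,-0.154,-0.287,0.46],[0.021,0.121,-0.043,-0.176,-0.328,0.525],[0.024,0.137,-0.048,-0.198,-0.37,0.59],[0.027,0.152,-0.053,-0.22,-0.41,0.656]]])

```text
clock: 12.4
position: [595.6, 114.1, 480.6]
orientation: [[0.578, 0.516, 0.633], [0.768, -0.081, -0.636], [-0.277, 0.853, -0.443]]
contact_force: [0.4, -0.4, -1.0]
width: 17.4
grasp_force: 78.8
```

```bash
python3 - <<'E'
from nxt import *
R=keytool(1,17.7);P=tcp(LOW+15*n,R);s=nxt(P,R)
p0,r0=s["position"],s["orientation"];rv=Ro.from_matrix(R@r0.T).as_rotvec()
for k in range(0,11):
    p=p0+(P-p0)*k/10;r=Ro.from_rotvec(rv*k/10).as_matrix()@r0;print(k,"tip",(p+r@OFF).round(0),"tcp",p.round(0))
E
```

```text
t 12.4 F [ 0.4 -0.4 -1. ] w 17.4 qd 0.6
q [ 0.244  0.319 -1.006  1.797  1.41   1.46  -1.633]
full row [-0.2329 -0.398   0.2702] [ 0.0006  1.2232 -1.9208] rot 102.5 mm 400.8
sim end [ 1.2963  0.5034 -1.1988  2.2574  0.9816  0.3949  0.7227]
0 tip [683.  25. 420.] tcp [596. 114. 481.]
1 tip [677.  11. 386.] tcp [583.  90. 451.]
2 tip [670.  -1. 352.] tcp [570.  66. 421.]
3 tip [660. -13. 316.] tcp [558.  43. 392.]
4 tip [647. -26. 280.] tcp [545.  19. 362.]
5 tip [633. -38. 243.] tcp [532.  -5. 333.]
6 tip [616. -52. 206.] tcp [520. -29. 303.]
7 tip [597. -66. 169.] tcp [507. -53. 273.]
8 tip [576. -82. 132.] tcp [494. -77. 244.]
9 tip [ 554. -100.   96.] tcp [ 482. -101.  214.]
10 tip [ 530. -119.   60.] tcp [ 469. -125.  185.]
```

```bash
cat > wp.py <<'E'
from nxt import *
p0,r0=pose([595.6,114.1,480.6,63,-45,-45]);R=keytool(1,17.7);P=tcp(LOW+15*n,R)
rv=Ro.from_matrix(R@r0.T).as_rotvec()
def wp(k,d):return p0+(P-p0)*k+np.array(d),Ro.from_rotvec(rv*k).as_matrix()@r0
A=wp(.4,(-20,0,10));B=wp(.75,(-40,0,20))
E
python3 - <<'E'
from wp import *
q=read_state()["joints"]
for X in (A,B,(P,R)):
    q=sim(q,*X,N=15,lam=.01);print(q,X[0]+X[1]@OFF)
nxt(*A)
E
```

```text
[ 0.664  -0.0152 -0.9765  2.2093  1.3069  0.5599 -1.0349] [627.4619 -25.3417 289.4848]
[ 0.5573 -0.0261 -0.4856  2.3633  0.0924  0.19    0.9165] [546.9369 -73.9761 170.2406]
[ 0.7432  0.2674 -0.5241  2.2703 -0.0598  0.2168  1.6609] [ 529.9242 -119.4015   59.9904]
t 12.4 F [ 0.4 -0.4 -1. ] w 17.4 qd 0.6
q [ 0.244  0.319 -1.006  1.797  1.41   1.46  -1.633]
full row [-0.1122 -0.1616  0.0854] [ 0.0008  0.4912 -0.7694] rot 41.1 mm 160.9
sim end [ 0.6605 -0.0152 -0.9731  2.2094  1.3069  0.56   -1.0349]
```

```bash
python3 - <<'E'
from wp import *
q0=read_state()["joints"]
for kA,dA,kB,dB in [(.4,(0,0,0),.75,(-10,0,10)),(.4,(0,0,0),.75,(-15,0,0)),(.4,(0,0,0),.75,(0,0,20)),(.4,(0,0,10),.8,(0,0,25)),(.4,(0,0,0),.8,(-8,0,25)),(.4,(0,0,0),.8,(0,-20,20)),(.4,(10,0,10),.8,(-10,0,25)),(.5,(30,0,30),.85,(0,0,35)),(.5,(30,0,30),.85,(-10,0,20))]:
    q=q0;m=[]
    for X in (wp(kA,dA),wp(kB,dB),(P,R)):
        q=sim(q,*X,N=15,lam=.01);m.append(round(q[5],2))
    print(kA,dA,kB,dB,q,m,(wp(kB,dB)[0]+wp(kB,dB)[1]@OFF).round(0))
E
```

```text
0.4 (0, 0, 0) 0.75 (-10, 0, 10) [ 1.2576  0.4656 -1.1424  2.2581  0.9037  0.358   0.7868] [np.float64(0.62), np.float64(0.19), np.float64(0.36)] [577. -74. 160.]
0.4 (0, 0, 0) 0.75 (-15, 0, 0) [ 1.2823  0.4888 -1.178   2.2577  0.9534  0.3806  0.7457] [np.float64(0.62), np.float64(0.19), np.float64(0.38)] [572. -74. 150.]
0.4 (0, 0, 0) 0.75 (0, 0, 20) [ 1.2446  0.4545 -1.1242  2.2584  0.8777  0.3475  0.8087] [np.float64(0.62), np.float64(0.19), np.float64(0.35)] [587. -74. 170.]
0.4 (0, 0, 10) 0.8 (0, 0, 25) [ 1.2011  0.422  -1.0653  2.2592  0.7909  0.3171  0.8831] [np.float64(0.6), np.float64(0.21), np.float64(0.32)] [576. -82. 157.]
0.4 (0, 0, 0) 0.8 (-8, 0, 25) [ 1.184   0.4109 -1.0429  2.2596  0.7569  0.307   0.9128] [np.float64(0.62), np.float64(0.2), np.float64(0.31)] [568. -82. 157.]
0.4 (0, 0, 0) 0.8 (0, -20, 20) [ 1.2427  0.453  -1.1216  2.2584  0.874   0.346   0.8119] [np.float64(0.62), np.float64(0.22), np.float64(0.35)] [ 576. -102.  152.]
0.4 (10, 0, 10) 0.8 (-10, 0, 25) [ 1.1774  0.4068 -1.0343  2.2597  0.7437  0.3034  0.9243] [np.float64(0.63), np.float64(0.2), np.float64(0.3)] [566. -82. 157.]
0.5 (30, 0, 30) 0.85 (0, 0, 35) [ 1.2283  0.4416 -1.1019  2.2587  0.8452  0.3353  0.8363] [np.float64(0.47), np.float64(0.28), np.float64(0.34)] [565. -91. 149.]
0.5 (30, 0, 30) 0.85 (-10, 0, 20) [ 1.2534  0.462  -1.1366  2.2582  0.8954  0.3546  0.7938] [np.float64(0.47), np.float64(0.25), np.float64(0.35)] [555. -91. 134.]
```

```bash
python3 - <<'E'
from wp import *
nxt(*wp(.5,(30,0,30)))
E
```

```text
t 12.4 F [ 0.4 -0.4 -1. ] w 17.4 qd 0.6
q [ 0.244  0.319 -1.006  1.797  1.41   1.46  -1.633]
full row [-0.1044 -0.1443  0.1427] [ 0.0008  0.6133 -0.9613] rot 51.3 mm 171.2
sim end [ 0.762   0.084  -0.9889  2.1416  1.2639  0.4685 -0.7333]
```

Call:
play_rows(motion=[[[-0.01,-0.014,0.014,0,0.061,-0.096],[-0.021,-0.029,0.029,0,0.123,-0.192],[-0.031,-0.043,0.043,0,0.184,-0.288],[-0.042,-0.058,0.057,0,0.245,-0.385],[-0.052,-0.072,0.071,0,0.307,-0.481],[-0.063,-0.087,0.086,0,0.368,-0.577],[-0.073,-0.101,0.1,0,0.429,-0.673],[-0.084,-0.115,0.114,0,0.49,-0.769],[-0.094,-0.13,0.128,0,0.552,-0.865],[-0.104,-0.144,0.143,0,0.613,-0.961]]])

```text
clock: 13.4
position: [561.9, -5.8, 362.1]
orientation: [[-0.248, 0.649, 0.719], [0.798, 0.558, -0.228], [-0.549, 0.517, -0.657]]
contact_force: [0.2, 0.9, -1.7]
width: 17.1
grasp_force: 78.7
```

```bash
python3 - <<'E'
from wp import *
X=wp(.85,(-10,0,20));s=nxt(*X);q=sim(s["joints"],*X,N=20,lam=.01)
q=sim(q,P,R,N=15,lam=.01);print(q)
E
```

```text
t 13.4 F [ 0.2  0.9 -1.7] w 17.1 qd 1.39
q [ 0.772  0.083 -0.996  2.144  1.265  0.463 -0.728]
full row [ 0.0223 -0.2124  0.0437] [ 0.0022  0.4247 -0.6656] rot 35.5 mm 163.5
sim end [ 1.3208  0.2476 -1.2553  2.2871  0.7426  0.2534  0.5722]
[ 1.2599  0.4676 -1.1457  2.2581  0.9083  0.36    0.783 ]
```

Call:
play_rows(motion=[[[0.002,-0.021,0.004,0,0.042,-0.067],[0.004,-0.042,0.009,0,0.085,-0.133],[0.007,-0.064,0.013,0,0.127,-0.2],[0.009,-0.085,0.017,0,0.17,-0.266],[0.011,-0.106,0.022,0,0.212,-0.333],[0.013,-0.127,0.026,0,0.255,-0.4],[0.016,-0.149,0.031,0,0.297,-0.466],[0.018,-0.17,0.035,0,0.34,-0.533],[0.02,-0.191,0.039,0,0.382,-0.6],[0.022,-0.212,0.044,0,0.425,-0.666]]])

```text
clock: 14.4
position: [478.1, -88.4, 249.0]
orientation: [[-0.744, 0.382, 0.548], [0.449, 0.894, -0.014], [-0.495, 0.236, -0.836]]
contact_force: [0.0, -0.1, -1.8]
width: 16.8
grasp_force: 78.7
```

```bash
python3 - <<'E'
from wp import *
s=nxt(P,R);print(s["position"]+s["orientation"]@OFF)
E
```

```text
t 14.4 F [ 0.  -0.1 -1.8] w 16.8 qd 1.03
q [ 1.305  0.238 -1.235  2.288  0.711  0.243  0.599]
full row [ 0.0299 -0.0681  0.0656] [ 0.0021  0.1849 -0.2893] rot 15.4 mm 74.4
sim end [ 1.2463  0.4559 -1.1266  2.2584  0.8811  0.3488  0.8059]
[555.6559 -90.2513 133.7477]
```

Now hover 15 mm above the lower slot.

Call:
play_rows(motion=[[[0.003,-0.008,0.007,0,0.02,-0.03],[0.007,-0.016,0.014,0,0.04,-0.07],[0.01,-0.024,0.022,0,0.065,-0.1],[0.014,-0.032,0.03,0,0.09,-0.135],[0.017,-0.04,0.038,0,0.11,-0.17],[0.021,-0.048,0.046,0,0.13,-0.205],[0.025,-0.056,0.054,0,0.155,-0.24],[0.028,-0.063,0.061,0,0.175,-0.275],[0.03,-0.068,0.066,0.002,0.185,-0.29],[0.03,-0.068,0.066,0.002,0.185,-0.29]]])

```text
clock: 15.4
position: [469.8, -123.5, 184.3]
orientation: [[-0.881, 0.198, 0.429], [0.236, 0.971, 0.036], [-0.41, 0.133, -0.903]]
contact_force: [0.4, 0.1, -1.1]
width: 17.2
grasp_force: 78.7
```

```bash
python3 - <<'E'
from wp import *
s=nxt(P,R);c=wc();pickle.dump(c,open("cam6.pkl","wb"));f=c["frame"]
O=s["orientation"];u=-keytool(1,17.7)[:,0]
H=head(1);uu=np.cos(np.radians(17.7))*H[:,0]-np.sin(np.radians(17.7))*H[:,1]
for dx in (-15,0,15):print("tip",proj(c,s["position"]+O@(OFF+[dx,0,0])))
for k in (-20,0,20):print("slot",proj(c,LOW+k*uu))
b=cv2.resize(f[130:280,210:360,::-1],None,fx=4,fy=4,interpolation=cv2.INTER_CUBIC)
cv2.imwrite("pics/w6c.png",b)
R2=R;nxt(tcp(LOW-8*n,R),R)
E
```

```text
t 15.4 F [ 0.4  0.1 -1.1] w 17.2 qd 0.02
q [ 1.242  0.458 -1.125  2.257  0.883  0.349  0.8  ]
full row [ 0.0006 -0.0016 -0.001 ] [ 0.0016 -0.0004 -0.0023] rot 0.1 mm 1.5
sim end [ 1.2471  0.4566 -1.1277  2.2583  0.8827  0.3494  0.8045]
tip [287.6696 247.7165]
tip [287.6713 227.1668]
tip [287.6683 205.7232]
slot [286.0769 194.4213]
slot [286.1446 221.9495]
slot [286.2092 248.4403]
t 15.45 F [-0.1  0.2 -1.5] w 16.7 qd 0.02
q [ 1.242  0.457 -1.126  2.257  0.883  0.349  0.8  ]
full row [-0.0014 -0.0014  0.03  ] [ 0.0017  0.0005 -0.0025] rot 0.1 mm 22.5
sim end [ 1.1283  0.4784 -1.007   2.2479  0.9692  0.3087  0.7173]
```

View pics/w6c.png

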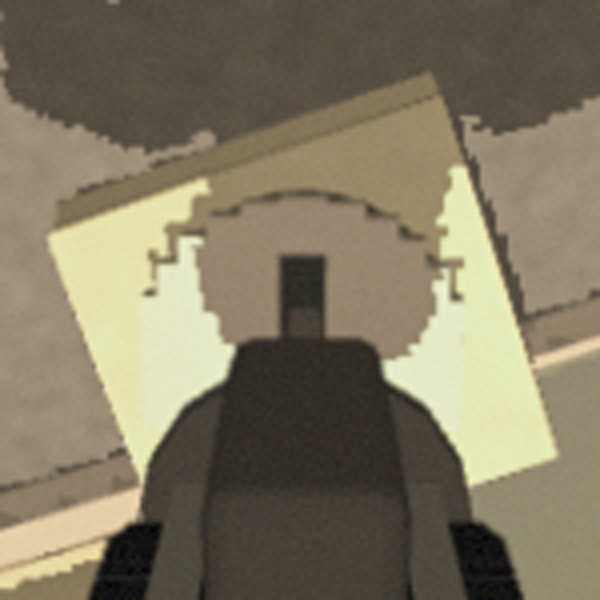

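Call:
play_rows(motion=[[[0,-0.001,0.004,0,0,0],[-0.001,-0.001,0.008,0,0,0],[-0.001,-0.001,0.012,0,0,-0.002],[-0.001,-0.001,0.016,0,0,-0.002],[-0.001,-0.001,0.02,0,0,-0.002],[-0.001,-0.001,0.023,0,0,-0.002],[-0.001,-0.001,0.025,0,0,-0.002],[-0.001,-0.001,0.027,0,0,-0.002],[-0.001,-0.001,0.029,0,0,-0.002],[-0.001,-0.001,0.03,0,0,-0.002]]])

```text
clock: 16.45
position: [480.1, -123.5, 164.7]
orientation: [[-0.881, 0.197, 0.43], [0.234, 0.972, 0.035], [-0.411, 0.132, -0.902]]
contact_force: [0.1, 0.6, -0.3]
width: 16.9
grasp_force: 78.7
```

```bash
cat > turn.py <<'E'
from nxt import *
s=read_state();H=head(1);tip=s["position"]+s["orientation"]@OFF;print("tip in head",H.T@(tip-LOW),"M",s["moment"])
def qa(low=1):
    v=head(low).T@(-s["orientation"][:,0]);return np.degrees(np.arctan2(-v[1],v[0]))
print("tool q",qa())
E
python3 - <<'E'
from turn import *
R=keytool(1,57);nxt(tcp(LOW-8*n,R),R)
E
```

```text
tip in head [-0.0651  0.3397 -7.9689] M [-0.06    0.5597  0.0655]
tool q 17.75016147277091
t 16.45 F [ 0.1  0.6 -0.3] w 16.9 qd 0.04
q [ 1.129  0.478 -1.008  2.249  0.97   0.307  0.717]
full row [-0.0001  0.0013  0.    ] [0.0013 0.0004 0.8733] rot 39.3 mm 0.9
sim end [ 1.0064  0.4131 -0.8562  2.2513  0.7525  0.2403  0.2152]
```

Call:
play_rows(motion=[[[0,0,0,0,0,0.09],[0,0,0,0,0,0.18],[0,0,0,0,0,0.27],[0,0,0,0,0,0.36],[0,0.001,0,0,0,0.45],[0,0.001,0,0,0,0.54],[0,0.001,0,0,0,0.63],[0,0.001,0,0,0,0.72],[0,0.001,0,0,0,0.8],[0,0.001,0,0,0,0.873]]])

```text
clock: 17.45
position: [480.2, -123.0, 164.9]
orientation: [[-0.555, 0.712, 0.43], [0.798, 0.602, 0.035], [-0.234, 0.362, -0.902]]
contact_force: [-1.2, -1.9, 0.5]
width: 17.3
grasp_force: 78.9
```

```bash
python3 - <<'E'
from turn import *
# final: tool q 97, tilt eased to 24
import h
H=head(1,None,24);q=np.radians(96.5);x=-(np.cos(q)*H[:,0]-np.sin(q)*H[:,1]);z=-H[:,2];R=np.c_[x,np.cross(z,x),z]
nxt(tcp(LOW-8*n,R),R)
E
```

```text
tip in head [-0.1033 -0.4128 -7.822 ] M [-0.5507  0.7289 -0.1713]
tool q 57.22141656626352
t 17.45 F [-1.2 -1.9  0.5] w 17.3 qd 0.41
q [ 1.018  0.417 -0.868  2.252  0.768  0.244  0.2  ]
full row [-0.0021  0.0061  0.0003] [0.0339 0.0078 0.8746] rot 39.4 mm 4.9
sim end [ 0.892   0.3783 -0.7341  2.2324  0.5095  0.2472 -0.2598]
```

Call:
play_rows(motion=[[[0,0,0,0.003,0,0.09],[0,0.001,0,0.006,0.002,0.18],[-0.001,0.002,0,0.01,0.002,0.27],[-0.001,0.003,0,0.013,0.003,0.36],[-0.001,0.003,0,0.017,0.004,0.45],[-0.001,0.004,0,0.02,0.005,0.54],[-0.002,0.005,0,0.024,0.006,0.63],[-0.002,0.006,0,0.03,0.007,0.72],[-0.002,0.006,0,0.034,0.008,0.8],[-0.002,0.006,0,0.034,0.008,0.875]]])

```text
clock: 18.45
position: [483.7, -122.0, 166.6]
orientation: [[0.025, 0.914, 0.404], [0.999, -0.041, 0.032], [0.046, 0.403, -0.914]]
contact_force: [-3.6, -6.0, -0.4]
width: 17.5
grasp_force: 78.9
```

```bash
python3 - <<'E'
from turn import *
print(read_state()["joints"])
from rig import *
D=read_camera("side");W_=wc();pickle.dump((D,W_),open("cam7.pkl","wb"))
g=cv2.cvtColor(D["frame"],cv2.COLOR_RGB2GRAY);print(g[256:284:1,256:292])
print(proj(D,LOW))
E
```

```text
tip in head [-0.8793 -0.5185 -7.7413] M [-1.5047  1.3731 -0.3748]
tool q 96.51675081016646
[ 0.896   0.3786 -0.7368  2.233   0.5111  0.2489 -0.2607]
[[ 87  48  41 ...  93  94  94]
 [ 81  47  43 ...  93  94  94]
 [ 88  50  42 ...  92  93  96]
 ...
 [ 58  57  58 ... 112 107 106]
 [ 59  58  60 ... 108 108 108]
 [ 60  61  60 ... 108 108 108]]
[274.1018 267.3444]
```

```bash
python3 - <<'E'
from turn import *
O=s["orientation"];print("n in tool",O.T@n)
R=O@Ro.from_euler('z',-6,degrees=True).as_matrix()
q=sim(s["joints"],s["position"]+n*40,R,N=20,lam=.01);print(q)
nxt(s["position"]+n*40,R)
E
```

```text
tip in head [-0.8577 -0.3949 -7.7395] M [-1.1278  1.3182 -0.3237]
tool q 96.49412205318113
n in tool [-0.0124 -0.1051 -0.9944]
[ 1.1228  0.3179 -0.9577  2.2479  0.4151  0.3273 -0.0555]
t 18.55 F [-2.9 -4.2 -2.1] w 17.2 qd 0.04
q [ 0.896  0.379 -0.737  2.233  0.511  0.249 -0.261]
full row [-0.0007 -0.0056 -0.053 ] [ 0.     -0.     -0.1333] rot 6.0 mm 40.0
sim end [ 1.1228  0.3179 -0.9577  2.2479  0.4151  0.3273 -0.0555]
```

Call:
play_rows(motion=[[[0,0,0,0,0,-0.06],[0,0,0,0,0,-0.11],[0,0,-0.002,0,0,-0.12],[0,-0.001,-0.007,0,0,-0.12],[0,-0.001,-0.014,0,0,-0.12],[0,-0.002,-0.022,0,0,-0.12],[0,-0.003,-0.031,0,0,-0.12],[0,-0.004,-0.04,0,0,-0.12],[-0.001,-0.005,-0.048,0,0,-0.12],[-0.001,-0.006,-0.053,0,0,-0.12]]])

```text
clock: 19.55
position: [463.8, -123.3, 201.9]
orientation: [[-0.064, 0.912, 0.406], [0.998, 0.056, 0.033], [0.007, 0.407, -0.913]]
contact_force: [0.3, -0.4, -1.3]
width: 17.3
grasp_force: 78.7
```

```bash
cat > ms.py <<'E'
from h import *
from rig import *
np.set_printoptions(precision=3,suppress=True)
def rect(c,C,H,half=38,px=4):
    """rectify the head's face: sample image on a grid of face points (x along e1, y along e2), mm"""
    a=np.arange(-half,half+.01,1/px);G=np.array([[proj(c,C+H[:,0]*x+H[:,1]*y) for y in a] for x in a],np.float32)
    g=cv2.cvtColor(c["frame"],cv2.COLOR_RGB2GRAY)
    return a,cv2.remap(g,G[...,0],G[...,1],cv2.INTER_CUBIC)
def slots(c,C,H,thr):
    a,im=rect(c,C,H,px=2);n_,l,st,ce=cv2.connectedComponentsWithStats((im<thr).astype(np.uint8))
    for i in range(1,n_):
        if 150<st[i,4]<2500:
            pts=np.argwhere(l==i);p=a[pts]  # (x,y) mm
            m=p.mean(0);w,v=np.linalg.eigh(np.cov((p-m).T));d=v[:,1]
            print(thr,"area",st[i,4]/4,"cen",m,"len",np.sqrt(12*w[1]),"wid",np.sqrt(12*w[0]),"q",np.degrees(np.arctan2(-d[1],d[0]))%180)
    return a,im
E
python3 - <<'E'
from ms import *
c=wc();D=read_camera("side");pickle.dump((c,D),open("cam8.pkl","wb"))
s=read_state();print(s["joints"],s["contact_force"])
H=head(1);print("wrist")
for t in (50,65,80,100):a,im=slots(c,LOW,H,t)
print(im[::6,::6].astype(int))
print("side")
for t in (80,100,120):a,im=slots(D,LOW,H,t)
print(im[::6,::6].astype(int))
E
```

```text
[ 1.126  0.317 -0.961  2.248  0.413  0.326 -0.061] [ 0.595  0.488 -0.494]
wrist
100 area 118.0 cen [-36.761  15.333] len 43.583051554351165 wid 2.895377611067515 q 88.6630723857206
100 area 66.0 cen [ 3.148 28.733] len 32.78711671777666 wid 6.459070381526644 q 6.955183499267264
[[ 65  62  77 126 148 152 156 151 149 153 147 150  80  83  88  91  85  88
   82  82  86  86  84  83  80  88]
 [ 64  65  65  63  58  69  93  97 104 131  97  87  97 100 108 105 111 123
  114 115 128 114 119 130 130 130]
 [ 74  73  68  67  64  67  77 221 217 220 129 128 126 130 131 130 132 134
  133 135 132 131 131 131 134 135]
 [ 74  74  75  66  65  65  63  50 202 122 129 129 130 128 131 128 127 121
  134 132 134 133 131 133 133 134]
 [ 44  60  70  66  68  65  65  67  44 128 127 131 130 134 128 129 130 133
  129 117 132 132 134 131 134 136]
 [ 57  56  47  39  43  53  56  66  69  74 127 128 131 130 130 125 129 127
  130 134 115 134 134 133 133 135]
 [ 67  61  45  51  46  46  47  42  41  41  82 122 128 132 129 129 128 128
  130 133 104 136 133 136 136 132]
 [ 62  62  47  44  44  47  46  47  48  44  41  42  72 130 
[... 4845 characters left out ...]
59 159 159
  158 156 151 138 107  97 103 107]
 [167 145  85  51  77  97 100 111 134 152 160 163 162 160 164 160 160 160
  159 162 167 162 130 106 108 110]
 [167 165 141  92  61  63  70  92 116 119 126 145 144 142 138 141 145 156
  152 160 171 158 108  92 105 103]
 [163 166 169 166 148 103  82  77  75  73  80 102 125 139 140 139 158 168
  163 167 168 148  95  71  82  79]
 [163 161 162 166 167 159 158 161 141 127 148 164 170 168 164 166 169 168
  168 167 171 171 147 131 129 135]
 [169 175 169 172 176 170 178 175 174 176 172 174 172 169 173 166 170 173
  169 174 171 164 151 133 121 126]
 [137 134 133 126 129 122 122 123 120 123 117 121 119 114 116 111 113 112
  108 111 107  97  94  95  93  91]]
```

```bash
cat >> ms.py <<'E'
def edges(c,C,H,y0,y1,x0,x1,thr=100):
    a,im=rect(c,C,H,half=30,px=4);X=(a>x0)&(a<x1);U=[];Lo=[];Y=[]
    for j,y in enumerate(a):
        if y0<=y<=y1:
            col=im[X,j]<thr;k=np.flatnonzero(col)
            if len(k):Y.append(y);U.append(a[X][k[0]]);Lo.append(a[X][k[-1]])
    Y=np.array(Y)
    for n_,e in (("up",U),("lo",Lo),("mid",(np.array(U)+Lo)/2)):
        m=np.polyfit(Y,e,1);print(n_,"at0",round(m[1],2),"q",round(90+np.degrees(np.arctan(m[0])),2),"res",np.std(np.array(e)-np.polyval(m,Y)).round(2))
E
python3 - <<'E'
from ms import *
c,D=pickle.load(open("cam8.pkl","rb"));H=head(1)
edges(c,LOW,H,3,17,-12,9)
edges(c,LOW,H,6,17,-12,9)
E
```

```text
up at0 -6.75 q 95.16 res 0.5
lo at0 2.24 q 91.3 res 0.19
mid at0 -2.26 q 93.23 res 0.32
up at0 -5.28 q 88.6 res 0.09
lo at0 2.68 q 89.4 res 0.13
mid at0 -1.3 q 89.0 res 0.08
```

```bash
python3 - <<'E'
from nxt import *
TOP=np.array([637,-117,154.]);R=keytool(0,20)
import h
H=head(0);q=np.radians(20);x=-(np.cos(q)*H[:,0]-np.sin(q)*H[:,1]);R=np.c_[x,np.cross([0,0,-1.],x),[0,0,-1.]]
s=read_state();A=(np.array([470,-125,350.]),Ro.from_euler('z',30,degrees=True).as_matrix()@s["orientation"])
nxt(*A)
q=sim(s["joints"],*A,N=20,lam=.01);print("A",q)
B=(tcp(TOP+[0,0,45],R),R);q=sim(q,*B,N=20,lam=.01);print("B",q,B[0])
E
```

```text
t 19.65 F [ 0.6  0.5 -0.5] w 17.2 qd 0.03
q [ 1.126  0.317 -0.961  2.248  0.413  0.326 -0.061]
full row [-0.0013  0.0879 -0.1773] [ 0.0046  0.2714 -0.6089] rot 30.0 mm 148.4
sim end [ 1.5568  0.1654 -1.27    2.0091 -0.2266  0.8322  1.0174]
A [ 1.5568  0.1654 -1.27    2.0091 -0.2266  0.8322  1.0174]
B [ 0.7885  0.6131 -0.9892  1.494   0.5201  1.3155  1.0533] [ 635.3414 -117.3729  337.9   ]
```

```bash
python3 - <<'E'
from nxt import *
TOP=np.array([637,-117,154.])
s=read_state()
for A in [(np.array([470,-125,350.]),s["orientation"]),(np.array([500,-125,350.]),keytool(0,89)),(np.array([450,-125,340.]),keytool(0,89)),(np.array([480,-125,350.]),keytool(1,100))]:
    q=sim(s["joints"],*A,N=20,lam=.01);print("A",q)
    for a in (60,20):
        R=keytool(0,a);B=(tcp(TOP+[0,0,45],R),R);q=sim(q,*B,N=20,lam=.01);print("  B",q)
    R=keytool(0,98);print("  end",sim(q,tcp(TOP,R),R,N=20,lam=.01))
nxt(np.array([500,-125,350.]),keytool(0,89))
E
```

```text
A [ 1.5603 -0.0064 -1.2684  2.0748 -0.2436  0.6892  0.5122]
  B [ 0.7968  0.6217 -1.0091  1.4938  0.5337  1.3214  0.3439]
  B [ 0.865   0.6941 -1.1557  1.4916  0.6398  1.3731  0.9718]
  end [ 0.7064  0.6034 -0.8428  1.545   0.4706  1.2066 -0.278 ]
A [ 1.0579  0.3251 -1.0516  1.8031  0.3036  1.1892  0.0115]
  B [ 0.8089  0.6327 -1.0338  1.4935  0.5509  1.3291  0.332 ]
  B [ 0.8744  0.7073 -1.1795  1.4913  0.6579  1.3829  0.9598]
  end [ 0.7205  0.6123 -0.8673  1.5445  0.4871  1.213  -0.2896]
A [ 1.2094  0.2259 -1.1256  1.9211  0.2254  1.1317  0.0945]
  B [ 0.8168  0.6404 -1.0503  1.4932  0.5625  1.3344  0.3241]
  B [ 0.8805  0.7163 -1.1952  1.4911  0.67    1.3896  0.9517]
  end [ 0.7298  0.6186 -0.8837  1.5442  0.4983  1.2175 -0.2975]
A [ 1.5407  0.0275 -1.27    2.0695 -0.2036  0.654   0.3153]
  B [ 0.8045  0.6286 -1.0247  1.4936  0.5445  1.3262  0.3364]
  B [ 0.871   0.7023 -1.1707  1.4914  0.6511  1.3792  0.9642]
  end [ 0.7153  0.609  -0.8582  1.5447  0.481   1.2106 -0.2852]
t 19.65 F [ 0.6  0.5 -0.5] w 17.2 qd 0.03
q [ 1.126  0.317 -0.961  2.248  0.413  0.326 -0.061]
full row [-0.0039  0.1243 -0.1611] [ 0.534   0.0002 -0.0438] rot 24.1 mm 152.6
sim end [ 1.0579  0.3251 -1.0516  1.8031  0.3036  1.1892  0.0115]
```

Call:
play_rows(motion=[[[0,0.012,-0.016,0.05,0,0],[0,0.025,-0.032,0.11,0,-0.01],[-0.001,0.037,-0.048,0.16,0,-0.01],[-0.002,0.05,-0.064,0.21,0,-0.02],[-0.002,0.062,-0.08,0.27,0,-0.02],[-0.002,0.075,-0.097,0.32,0,-0.03],[-0.003,0.087,-0.113,0.37,0,-0.03],[-0.003,0.1,-0.129,0.43,0,-0.04],[-0.004,0.112,-0.145,0.48,0,-0.04],[-0.004,0.124,-0.161,0.534,0,-0.044]]])

```text
clock: 20.65
position: [500.2, -124.9, 349.9]
orientation: [[-0.098, 0.995, -0.002], [0.995, 0.098, -0.0], [0.0, -0.002, -1.0]]
contact_force: [-0.6, -0.7, -1.1]
width: 17.1
grasp_force: 78.7
```

```bash
python3 - <<'E'
from nxt import *
TOP=np.array([637,-117,154.])
R=keytool(0,50);s=nxt(np.array([590,-120,350.]),R)
R=keytool(0,20);print(sim(sim(s["joints"],np.array([590,-120,350.]),keytool(0,50),N=20,lam=.01),tcp(TOP+[0,0,45],R),R,N=20,lam=.01))
E
```

```text
t 20.65 F [-0.6 -0.7 -1.1] w 17.1 qd 0.81
q [ 1.058  0.328 -1.053  1.802  0.306  1.192  0.01 ]
full row [-0.0053  0.1198 -0.0004] [-0.0024 -0.001  -0.8658] rot 39.0 mm 89.9
sim end [ 0.9275  0.5654 -1.1153  1.5938  0.5209  1.3128  0.5155]
[ 0.8724  0.7043 -1.1741  1.4914  0.6538  1.3806  0.9625]
```

Call:
play_rows(motion=[[[0,0.012,0,0,0,-0.087],[-0.001,0.024,0,0,0,-0.173],[-0.002,0.036,0,0,0,-0.26],[-0.002,0.048,0,0,0,-0.346],[-0.003,0.06,0,0,0,-0.433],[-0.003,0.072,0,0,0,-0.52],[-0.004,0.084,0,0,0,-0.606],[-0.004,0.096,0,0,0,-0.69],[-0.005,0.108,0,0,0,-0.78],[-0.005,0.12,0,0,0,-0.866]]])

```text
clock: 21.65
position: [590.4, -119.7, 349.0]
orientation: [[-0.704, 0.71, -0.001], [0.71, 0.704, 0.0], [0.001, -0.0, -1.0]]
contact_force: [-1.4, -0.8, -0.8]
width: 17.1
grasp_force: 78.7
```

```bash
python3 - <<'E'
from ms import *
s=read_state();c=wc();print(s["position"],abs(s["qd"]).max(),s["joints"])
c1=pickle.load(open("cam1.pkl","rb"));pickle.dump(c,open("cam9.pkl","wb"))
H=head(0);T=np.array([637,-117,155.])
for cc in (c1,c):
    for t in (45,60,80):a,im=slots(cc,T,H,t)
    print(im[::8,::8].astype(int))
E
```

```text
[ 590.437 -119.748  348.97 ] 0.5343211369149216 [ 0.926  0.568 -1.116  1.594  0.523  1.313  0.516]
60 area 40.0 cen [-31.903   9.284] len 23.63200354229309 wid 3.390450391919274 q 102.2053638629429
60 area 181.75 cen [-0.97   1.525] len 36.72292397468507 wid 7.408631659568808 q 18.497137522144214
80 area 198.5 cen [-27.27   11.206] len 46.68244399898462 wid 13.613050494108089 q 110.75395181401684
80 area 285.0 cen [0.373 1.222] len 38.44237695357935 wid 7.394923118474193 q 18.932178043931685
[[184 169 177 180 139 105 107 107 106 107 105 108 106 107 111 110 109 109
  108 110]
 [184 170 176 181 181 182 183 190 140 113  68  31  92 107 105 109 109 108
  109 110]
 [180 169 179 181 180 180 185  70 113  70 123  65  64  65  66 181 109 105
  105 108]
 [182 161 179 181 184 169  72 183 187 185 185 181 184 176  64  31 178 185
  185 183]
 [182 167 179 179 184 165 180 183 182 181 182 184 180 183 184  69  65 185
  183 181]
 [187 170 177 176 182 182 183 181 180 182 178  60 164 183 180 184 111 125
  183 183]
 [180 155 179 175 182 180 183 182 181 184  99  59  77 182 184 182 187  47
  183 182]
 [184 15
[... 2395 characters left out ...]
 118  90
  123 122]
 [ 57  49  55  66  65  56  56  92  75  40  64 116 112 118 119 117 117 117
  124 122]
 [ 47  48  66  68  68  19  61 119  48  39 114 117 117 116 116 114 115 120
  119 125]
 [ 27  68  67  68  14  13  18 112  81  75 116 116 114 120 115 114 116 122
  119 123]
 [ 68  67  66  50  19  12   6 116 116 116 113 111 119 115 115 123 126 123
  126 124]
 [ 85  65  67   2  31  18 153 115 116 114 114 114 113 115 123 122 123 122
  121 120]
 [ 18  11  10  11   8  37 203 203 120 120 114 111 116 115 118 116 114 115
  116 116]
 [ 18  13  13  15  15 205 208 209 211 213 123 126 124 126 127 125 125 127
  124 123]
 [ 14  12  16  21  46 206 209 206 210 212 126 123 128 126 123 121 124 125
  125 122]]
```

```bash
cat >> h.py <<'E'
TOP=np.array([637,-117,155.])+head(0)@[-0.3,1.7,0]
E
python3 - <<'E'
from nxt import *
R=keytool(0,19);s=nxt(tcp(TOP+[0,0,15],R),R)
E
```

```text
t 21.7 F [-1.3 -0.4 -2.1] w 17.2 qd 0.11
q [ 0.925  0.57  -1.116  1.592  0.524  1.313  0.52 ]
full row [-0.0376  0.0448  0.0532] [ 0.0007 -0.001  -0.6795] rot 30.6 mm 59.3
sim end [ 0.8675  0.7294 -1.1608  1.5267  0.6796  1.336   0.9583]
```

Call:
play_rows(motion=[[[-0.005,0.006,0,0,0,-0.085],[-0.01,0.012,0,0,0,-0.17],[-0.015,0.018,0.003,0,0,-0.255],[-0.02,0.024,0.01,0,0,-0.34],[-0.026,0.03,0.018,0,0,-0.425],[-0.031,0.037,0.028,0,0,-0.51],[-0.038,0.045,0.038,0,0,-0.6],[-0.038,0.045,0.048,0,0,-0.68],[-0.038,0.045,0.053,0,0,-0.68],[-0.038,0.045,0.053,0,0,-0.68]]])

```text
clock: 22.7
position: [633.7, -116.3, 309.0]
orientation: [[-0.966, 0.258, -0.001], [0.258, 0.966, 0.0], [0.001, 0.0, -1.0]]
contact_force: [-0.3, 0.5, -1.0]
width: 16.8
grasp_force: 78.7
```

```bash
python3 - <<'E'
from nxt import *
from ms import *
R=keytool(0,19);s=nxt(tcp(TOP+[0,0,-8],R),R)
c=wc();S=read_camera("scene");pickle.dump((c,S),open("cam10.pkl","wb"))
O=s["orientation"]
for dx in (0,15):print("tip",proj(c,s["position"]+O@(OFF+[dx,0,0])))
u=-R[:,0];print("slot robot end",proj(c,TOP-20*u))
# slot edges in rows near robot-side end; rows from end to tip
g=cv2.cvtColor(c["frame"],cv2.COLOR_RGB2GRAY);r0=int(proj(c,TOP-20*u)[1])
print(r0);print(g[r0-6:r0+20:2,268:306])
E
```

```text
t 22.7 F [-0.3  0.5 -1. ] w 16.8 qd 0.01
q [ 0.868  0.726 -1.157  1.529  0.675  1.334  0.953]
full row [-0.001  0.001  0.031] [ 0.    -0.002 -0.012] rot 0.5 mm 23.1
sim end [ 0.86   0.748 -1.142  1.551  0.697  1.299  0.946]
tip [287.553 227.43 ]
tip [287.538 206.   ]
slot robot end [288.363 195.492]
195
[[110 113 114 109 113 111 109 109 112 111 114 110 111 109 113 111 108 110
  110 112 108 110 108 108 111 111 110 114 111 110 114 110 111 111 110 115
  110 109]
 [113 111 113 111 111 114 111 112 113 112 111 115 114 112 111 111 112 110
  112 113 110 112 112 108 109 112 113 113 111 112 113 111 114 111 110 110
  110 110]
 [109 112 113 109 109 110 116 112 115 110 110 111 110 114 113 114 112 111
  111 111 112 110 113 113 115 115 113 109 110 112 112 113 113 111 114 112
  115 110]
 [107 111 110 112 111 112 112 113 113 111 113 111 111 112 114 113 111 113
  112 110 113 111 112 116 110 109 111 114 109 109 110 109 110 112 110 113
  111 110]
 [112 113 113 108 111 112 113 108 109 110 114 111 112 110  96  76  74  74
   69  72  68  65  63  60  60  60  82 101 110 110 113 110 108 109 113 112
  106 111]

[... 572 characters left out ...]
  31  33  39  71 104 114 111 112 111 110 110 111 110
  108 113]
 [113 108 110 112 108 107 109 110 109 111 111 109 111 112  91  57  46  50
   50  54  49  43  36  31  31  37  70 104 113 110 108 109 112 108 109 109
  108 112]
 [111 111 109 109 109 110 110 112 112 110 110 110 111 111  86  58  47  51
   54  50  51  55  40  39  35  38  71  99 111 112 107 112 109 111 110 110
  112 112]
 [111 111 112 113 108 107 104 106 111 110 112 108 111 107  79  57  51  51
   53  54  52  55  45  35  35  37  61  97 112 112 112 107 108 114 106 110
  109 111]
 [109 112 112 114 111 111 108 110 112 114 109 111 113 101  81  58  54  54
   60  58  53  55  48  31  36  38  64  98 110 108 107 111 112 112 112 111
  110 109]]
```

Call:
play_rows(motion=[[[0,0.001,0.004,0,0,-0.006],[-0.001,0.0015,0.008,0,0,-0.012],[-0.001,0.0015,0.012,0,0,-0.012],[-0.001,0.0015,0.016,0,0,-0.012],[-0.001,0.0015,0.02,0,0,-0.012],[-0.001,0.0015,0.023,0,0,-0.012],[-0.001,0.0015,0.025,0,0,-0.012],[-0.001,0.0015,0.027,0,0,-0.012],[-0.001,0.0015,0.029,0,0,-0.012],[-0.001,0.0015,0.031,0,0,-0.012]]])

```text
clock: 23.8
position: [635.0, -115.4, 286.3]
orientation: [[-0.969, 0.246, -0.0], [0.246, 0.969, 0.0], [0.0, 0.0, -1.0]]
contact_force: [-0.3, 0.1, -0.5]
width: 17.1
grasp_force: 78.7
```

```bash
cat > turn2.py <<'E'
from nxt import *
s=read_state();H=head(0);tip=s["position"]+s["orientation"]@OFF;print("tip in head",H.T@(tip-TOP),"M",s["moment"])
v=H.T@(-s["orientation"][:,0]);print("tool q",np.degrees(np.arctan2(-v[1],v[0])))
E
python3 - <<'E'
from turn2 import *
R=keytool(0,58);nxt(tcp(TOP-[0,0,8],R),R)
E
```

```text
tip in head [ 0.063   0.3605 -7.6056] M [-0.0251  0.0091 -0.0385]
tool q 18.834512983341035
t 23.8 F [-0.3  0.1 -0.5] w 17.1 qd 0.02
q [ 0.86   0.748 -1.143  1.55   0.697  1.301  0.948]
full row [0.0002 0.001  0.0005] [-0.0001 -0.0005  0.8703] rot 39.2 mm 0.9
sim end [ 0.7943  0.6748 -1.0029  1.553   0.5901  1.2428  0.335 ]
```

Call:
play_rows(motion=[[[0,0,0,0,0,0.087],[0,0,0,0,0,0.174],[0,0,0,0,0,0.261],[0,0,0,0,0,0.348],[0,0.001,0,0,0,0.435],[0,0.001,0,0,0,0.522],[0,0.001,0,0,0,0.61],[0,0.001,0,0,0,0.696],[0,0.001,0,0,0,0.783],[0,0.001,0,0,0,0.87]]])

```text
clock: 24.8
position: [635.5, -113.9, 286.3]
orientation: [[-0.595, 0.804, 0.001], [0.804, 0.595, 0.001], [0.001, 0.001, -1.0]]
contact_force: [4.5, 3.4, -5.2]
width: 17.4
grasp_force: 78.3
```

```bash
python3 - <<'E'
from turn2 import *
R=keytool(0,97.3);nxt(tcp(TOP-[0,0,8],R),R)
E
```

```text
tip in head [ 0.6432  0.8204 -7.6003] M [ 0.9871 -1.2751  0.1054]
tool q 58.096668992985336
t 24.8 F [ 4.5  3.4 -5.2] w 17.4 qd 0.61
q [ 0.794  0.675 -1.003  1.552  0.589  1.243  0.333]
full row [-0.0001  0.0005  0.0005] [ 0.0014 -0.0014  0.8712] rot 39.2 mm 0.5
sim end [ 0.7126  0.6145 -0.8562  1.5538  0.4867  1.1984 -0.2801]
```

Call:
play_rows(motion=[[[0,0,0,0,0,0.087],[0,0,0,0,0,0.174],[0,0,0,0,0,0.261],[0,0,0,0,0,0.348],[0,0,0,0,0,0.435],[0,0,0,0,0,0.522],[0,0,0,0,0,0.61],[0,0,0,0,0,0.696],[0,0,0,0,0,0.783],[0,0,0,0,0,0.871]]])

```text
clock: 25.8
position: [636.1, -113.7, 286.6]
orientation: [[0.047, 0.999, 0.003], [0.999, -0.047, 0.002], [0.002, 0.003, -1.0]]
contact_force: [9.7, 3.1, -5.6]
width: 17.4
grasp_force: 78.3
```

Call:
play_rows(motion=[[[0,0,0,0,0,0],[0,0,0,0,0,-0.06],[0,0,0,0,0,-0.12],[0,0,-0.002,0,0,-0.12],[0,0,-0.006,0,0,-0.12],[0,0,-0.013,0,0,-0.12],[0,0,-0.022,0,0,-0.12],[0,0,-0.034,0,0,-0.12],[0,0,-0.047,0,0,-0.12],[0,0,-0.06,0,0,-0.12]]])

```text
clock: 26.8
position: [635.2, -114.6, 332.5]
orientation: [[-0.049, 0.999, -0.0], [0.999, 0.049, 0.0], [0.0, -0.0, -1.0]]
contact_force: [0.5, -0.0, -0.7]
width: 17.3
grasp_force: 79.3
```

```bash
python3 - <<'E'
from turn2 import *
from ms import *
print(s["joints"])
c=wc();S=read_camera("scene");D=read_camera("side");pickle.dump((c,S,D),open("cam11.pkl","wb"))
for nm,cc in (("w",c),("scene",S),("side",D)):
    print(nm)
    for t in (50,70,90,110):a,im=slots(cc,TOP,head(0),t)
a,im=slots(c,TOP,head(0),10);print(im[30:120:5,30:140:5].astype(int))
print("door/low side");slots(D,LOW,head(1),75)
E
```

```text
tip in head [-0.541  -0.6998 38.5784] M [-0.0114 -0.0116  0.    ]
tool q 91.78485514886682
[ 0.738  0.582 -0.9    1.504  0.466  1.282 -0.166]
w
110 area 96.0 cen [-1.836 28.773] len 37.15839508306394 wid 7.1914503502942635 q 174.38796639214678
scene
50 area 212.75 cen [-30.392  30.468] len 15.704757406721585 wid 14.51104547067887 q 63.4021412787591
50 area 79.0 cen [30.899 24.421] len 22.978801354115994 wid 4.957407979336205 q 38.56030744894858
70 area 337.0 cen [-28.427  29.534] len 19.453175954547806 wid 17.064759086268218 q 8.975020605023616
70 area 266.75 cen [24.573 25.396] len 41.02780779097031 wid 14.58176140895842 q 28.75305472942955
70 area 58.25 cen [ 34.006 -15.124] len 16.885027472528154 wid 5.101304506044977 q 128.05369505675912
side
50 area 78.75 cen [-32.076 -25.692] len 29.783933291119865 wid 5.985028244269614 q 64.41906861642279
50 area 55.0 cen [-2.395 -6.789] len 21.802075760112068 wid 3.858705045742005 q 85.58214404227334
70 area 198.5 cen [-32.202 -21.267] len 38.65376895765951 wid 10.695578814908961 q 74.47300392654712
70 area 159.25 cen [-1.981 -3.95 ] len 24.8
[... 1443 characters left out ...]
24 124 124  80]
 [ 43  42  39  40  43  38  37  51 120 120 121 122 123 121 120 125 120 124
  123 123  98  93]
 [ 41  38  43  44  41 108 120 119 119 121 122 120 121 121 123 123 122 123
  123 125  85 130]
 [ 62  59  59  43 103 118 119 119 121 122 119 121 124 124 119 122 124 123
  122 127  97 126]
 [ 61  59  56  65 118 120 122 121 120 121 122 121 123 122 122 122 121 123
  117  96 130 126]]
door/low side
75 area 282.0 cen [  8.832 -26.773] len 71.77479444111015 wid 27.122075398008345 q 157.6293768656062
75 area 252.75 cen [-2.469 -0.282] len 28.039725634245332 wid 9.46844800690868 q 85.52521721452466
75 area 63.5 cen [37.132 -4.537] len 35.55452388322293 wid 2.0287478264658665 q 89.29196459230945
```

```bash
python3 - <<'E'
from ms import *
c,S,D=pickle.load(open("cam11.pkl","rb"))
print("top");edges(c,TOP,head(0),4,17,-11,9,95);edges(c,TOP,head(0),7,17,-11,9,85)
# shelf direction check in same view: top board front edge, via clamp block front edge z=140
c8,D8=pickle.load(open("cam8.pkl","rb"))
from nxt import *
s=nxt(np.array([560,60,370.]),keytool(0,60))
R=tool(181.8);print(sim(sim(s["joints"],np.array([560,60,370.]),keytool(0,60),N=20,lam=.01),np.array([446.4,312.6,300]),R,N=30,lam=.01))
# shelf yaw: bright->dark edge along front of top board, from scene camera back edge
g=cv2.cvtColor(S["frame"],cv2.COLOR_RGB2GRAY)
P=[]
for y in list(range(-20,170,5)):
    xs=np.arange(690,780,.5);v=np.array([g[tuple(np.round(proj(S,[x,y,120])).astype(int)[::-1])] for x in xs]).astype(float)
    v=np.convolve(v,np.ones(5)/5,'valid');d=np.abs(np.diff(v));k=d.argmax();P.append((y,xs[k+2]))
P=np.array(P);m=np.polyfit(P[:,0],P[:,1],1);r=P[:,1]-np.polyval(m,P[:,0]);k=abs(r)<3*np.median(abs(r))+.5;m=np.polyfit(P[k,0],P[k,1],1)
print("back edge psi",-np.degrees(np.arctan(m[0])),"n",k.sum(),np.std(P[k,1]-np.polyval(m,P[k,0])),m)
E
```

```text
top
up at0 -3.5 q 89.99 res 0.1
lo at0 4.75 q 90.79 res 0.11
mid at0 0.62 q 90.39 res 0.07
up at0 -3.18 q 89.51 res 0.08
lo at0 4.77 q 89.63 res 0.11
mid at0 0.79 q 89.57 res 0.06
t 26.95 F [-0.2  0.6 -1.6] w 17.1 qd 0.02
q [ 0.738  0.582 -0.9    1.504  0.466  1.281 -0.167]
full row [ 0.2375 -0.0889 -0.0506] [ 0.0007  0.0005 -0.7063] rot 31.8 mm 193.9
sim end [ 0.6848  0.4561 -1.1259  1.6641  0.4261  1.2949  0.0831]
[ 0.2655  0.5952 -1.27    1.7911  0.6069  1.2215  0.4204]
back edge psi 5.76046194045195 n 32 1.3280413428965958 [ -0.1009 742.311 ]
```

```bash
python3 - <<'E'
from nxt import *
Pg,Rg=pickle.load(open("grasp.pkl","rb"));s=read_state();q0=s["joints"]
best=[]
rng=np.random.default_rng(1)
for k in range(60):
    a=rng.uniform([430,-60,350,5],[650,250,430,110])
    A=(a[:3],keytool(0,a[3]));q=sim(q0,*A,N=10,lam=.01);m1=margin(q)
    q=sim(q,Pg+[0,0,175],Rg,N=15,lam=.01);m2=margin(q);q=sim(q,Pg,Rg,N=10,lam=.01);best.append((min(m1,m2,margin(q)),a,q))
best.sort(key=lambda b:-b[0])
for b in best[:4]:print(b)
q=sim(q0,Pg+[0,0,175],Rg,N=20,lam=.01);print("direct",q,sim(q,Pg,Rg,N=15))
nxt(Pg+[0,0,175],Rg)
E
```

```text
(np.float64(0.02649495549898573), array([612.8805, -40.5574, 416.039 ,  22.2733]), array([ 0.1035,  0.7335, -1.0298,  1.9089,  0.775 ,  0.9621,  0.3097]))
(np.float64(0.02557874675059968), array([517.1764, -58.1944, 370.9996,  49.2248]), array([ 0.104 ,  0.734 , -1.0306,  1.9089,  0.7757,  0.9625,  0.3092]))
(np.float64(0.021030014252906737), array([545.6385, -13.7951, 427.1974,  47.1718]), array([ 0.1063,  0.7364, -1.0345,  1.9088,  0.779 ,  0.9647,  0.3068]))
(np.float64(0.012528375681257309), array([575.2782,  16.1212, 411.4814,  27.2258]), array([ 0.1052,  0.7353, -1.0327,  1.9088,  0.7775,  0.9637,  0.3079]))
direct [ 0.276   0.5605 -1.27    1.7642  0.566   1.2527  0.4566] [ 0.1204  0.7519 -1.0588  1.9084  0.8003  0.979   0.2913]
t 26.95 F [-0.2  0.6 -1.6] w 17.1 qd 0.02
q [ 0.738  0.582 -0.9    1.504  0.466  1.281 -0.167]
full row [ 0.5814 -0.2236  0.0107] [ 0.0001  0.0007 -1.9837] rot 89.3 mm 467.3
sim end [ 0.276   0.5605 -1.27    1.7642  0.566   1.2527  0.4566]
```

```bash
python3 - <<'E'
from nxt import *
Pg,Rg=pickle.load(open("grasp.pkl","rb"));s=read_state();q0=s["joints"]
for a in ([540,-20,400,47],[560,-30,390,47],[520,-55,370,49]):
    A=(np.array(a[:3],float),keytool(0,a[3]));q=sim(q0,*A,N=15,lam=.01)
    for h in (100,):
        p0,r0=fk(q);qq=q;rv=Ro.from_matrix(Rg@r0.T).as_rotvec();m=[]
        for k in np.arange(1,6)/5:
            qq=sim(qq,p0+(Pg+[0,0,h]-p0)*k,Ro.from_rotvec(rv*k).as_matrix()@r0,N=5,lam=.01);m.append(qq[2].round(3))
        print(a,h,qq,m,sim(qq,Pg,Rg,N=10))
nxt(np.array([520,-55,370]),keytool(0,49))
E
```

```text
[540, -20, 400, 47] 100 [ 0.2191  0.6422 -1.2037  1.8414  0.6644  1.1358  0.3846] [np.float64(-1.257), np.float64(-1.27), np.float64(-1.264), np.float64(-1.239), np.float64(-1.204)] [ 0.1264  0.7586 -1.0692  1.9083  0.8094  0.9853  0.2847]
[560, -30, 390, 47] 100 [ 0.2231  0.6478 -1.2119  1.8413  0.6713  1.14    0.3792] [np.float64(-1.232), np.float64(-1.257), np.float64(-1.26), np.float64(-1.242), np.float64(-1.212)] [ 0.1307  0.7637 -1.0768  1.9082  0.8161  0.99    0.2799]
[520, -55, 370, 49] 100 [ 0.2169  0.6391 -1.1992  1.8415  0.6607  1.1335  0.3876] [np.float64(-1.259), np.float64(-1.27), np.float64(-1.262), np.float64(-1.235), np.float64(-1.199)] [ 0.124   0.7559 -1.065   1.9083  0.8057  0.9827  0.2874]
t 26.95 F [-0.2  0.6 -1.6] w 17.1 qd 0.02
q [ 0.738  0.582 -0.9    1.504  0.466  1.281 -0.167]
full row [ 0.0869 -0.1497 -0.0506] [ 0.0007  0.0005 -0.9507] rot 42.8 mm 135.3
sim end [ 1.0152  0.3925 -1.2162  1.7572  0.3858  1.2642  0.4995]
```

```bash
python3 - <<'E'
from nxt import *
nxt(np.array([560,-30,390]),keytool(0,47))
E
```

```text
t 26.95 F [-0.2  0.6 -1.6] w 17.1 qd 0.02
q [ 0.738  0.582 -0.9    1.504  0.466  1.281 -0.167]
full row [ 0.1176 -0.0947 -0.0773] [ 0.0007  0.0005 -0.9951] rot 44.8 mm 127.2
sim end [ 0.8833  0.4579 -1.1863  1.6412  0.4346  1.3402  0.4614]
```

Call:
play_rows(motion=[[[0.012,-0.009,-0.008,0,0,-0.1],[0.024,-0.019,-0.016,0,0,-0.2],[0.035,-0.028,-0.023,0,0,-0.3],[0.047,-0.038,-0.031,0,0,-0.4],[0.059,-0.047,-0.039,0,0,-0.5],[0.071,-0.057,-0.046,0,0,-0.6],[0.082,-0.066,-0.054,0,0,-0.7],[0.094,-0.076,-0.062,0,0,-0.8],[0.106,-0.085,-0.07,0,0,-0.9],[0.118,-0.095,-0.077,0,0,-0.995]]])

```text
clock: 27.95
position: [559.3, -29.5, 389.0]
orientation: [[-0.741, 0.672, -0.001], [0.672, 0.741, 0.0], [0.001, -0.0, -1.0]]
contact_force: [0.6, 0.3, -1.4]
width: 16.9
grasp_force: 79.3
```

```bash
python3 - <<'E'
from nxt import *
Pg,Rg=pickle.load(open("grasp.pkl","rb"));nxt(Pg+[0,0,100],Rg)
E
```

```text
t 27.95 F [ 0.6  0.3 -1.4] w 16.9 qd 0.62
q [ 0.881  0.455 -1.18   1.644  0.43   1.337  0.467]
full row [0.4179 0.2369 0.1871] [-0.0004 -0.0014 -0.9846] rot 44.3 mm 386.6
sim end [ 0.2211  0.645  -1.2079  1.8414  0.6679  1.1379  0.3819]
```

Call:
play_rows(motion=[[[0.042,0.024,0.015,0,0,-0.1],[0.084,0.047,0.03,0,0,-0.2],[0.125,0.071,0.05,0,0,-0.3],[0.167,0.095,0.07,0,0,-0.4],[0.21,0.118,0.09,0,0,-0.49],[0.25,0.142,0.11,0,0,-0.59],[0.292,0.166,0.13,0,0,-0.69],[0.334,0.19,0.15,0,0,-0.79],[0.376,0.213,0.17,0,0,-0.89],[0.418,0.237,0.187,0,0,-0.985]]])

```text
clock: 28.95
position: [447.2, 313.9, 247.9]
orientation: [[-0.999, -0.036, -0.001], [-0.036, 0.999, -0.0], [0.001, -0.0, -1.0]]
contact_force: [0.3, -0.3, -1.7]
width: 17.2
grasp_force: 79.3
```

Call:
play_rows(motion=[[[0,0,0,0,0,0],[0,0,0,0,0,0],[0,0,0,0,0,0],[0,0,0,0,0,0],[0,0,0,0,0,0],[0,0,0,0,0,0],[0,0,0,0,0,0],[0,0,0,0,0,0],[0,0,0,0,0,0],[0,0,0,0,0,0]]])

```text
clock: 29.95
position: [447.9, 312.9, 249.0]
orientation: [[-0.999, -0.034, -0.0], [-0.034, 0.999, 0.0], [0.0, 0.0, -1.0]]
contact_force: [-0.5, 0.1, -2.2]
width: 17.2
grasp_force: 79.1
```

```bash
python3 - <<'E'
from nxt import *
Pg,Rg=pickle.load(open("grasp.pkl","rb"));s=nxt(Pg+[0,0,25],Rg);nxt(Pg+[0,0,1],Rg);print(s["position"],s["orientation"])
E
```

```text
t 29.95 F [-0.5  0.1 -2.2] w 17.2 qd 0.0
q [ 0.204  0.625 -1.173  1.838  0.64   1.123  0.403]
full row [ 0.002  -0.0003  0.1002] [ 0.0002 -0.0008 -0.0035] rot 0.2 mm 75.2
sim end [ 0.1351  0.7102 -1.0773  1.896   0.7476  1.0062  0.3282]
t 29.95 F [-0.5  0.1 -2.2] w 17.2 qd 0.0
q [ 0.204  0.625 -1.173  1.838  0.64   1.123  0.403]
full row [ 0.002  -0.0003  0.1322] [ 0.0002 -0.0008 -0.0035] rot 0.2 mm 99.2
sim end [ 0.1119  0.7401 -1.0438  1.9082  0.7844  0.9708  0.3028]
[447.9437 312.9346 249.0075] [[-0.9994 -0.0336 -0.0004]
 [-0.0336  0.9994  0.0002]
 [ 0.0004  0.0002 -1.    ]]
```

Call:
play_rows(motion=[[[0.001,0,0.012,0,0,0],[0.002,0,0.028,0,0,-0.003],[0.002,0,0.045,0,0,-0.003],[0.002,0,0.062,0,0,-0.003],[0.002,0,0.078,0,0,-0.003],[0.002,0,0.094,0,0,-0.003],[0.002,0,0.108,0,0,-0.003],[0.002,0,0.12,0,0,-0.003],[0.002,0,0.128,0,0,-0.003],[0.002,0,0.132,0,0,-0.003]]])

```text
clock: 30.95
position: [446.4, 312.9, 149.5]
orientation: [[-0.999, -0.036, -0.001], [-0.036, 0.999, 0.0], [0.001, 0.0, -1.0]]
contact_force: [-0.8, 0.6, -1.0]
width: 17.0
grasp_force: 79.1
```

```bash
python3 - <<'E'
from nxt import *
Pg,Rg=pickle.load(open("grasp.pkl","rb"));s=nxt(Pg,Rg);print(s["position"])
E
```

```text
t 30.95 F [-0.8  0.6 -1. ] w 17.0 qd 0.04
q [ 0.111  0.741 -1.043  1.908  0.784  0.971  0.303]
full row [-0.     -0.0003  0.0009] [ 0.0001 -0.0011 -0.0005] rot 0.1 mm 0.7
sim end [ 0.1107  0.7412 -1.0421  1.9087  0.7857  0.9691  0.3019]
[446.393  312.9032 149.5138]
```

Key is in the pocket, within 1 mm of its start height; release and lift.

Call:
play_rows(motion=[[[0,0,0.001,0,0,0],[0,0,0.001,0,0,0],[0,0,0.001,0,0,0],[0,0,0.001,0,0,0],[0,0,0.001,0,0,0],[0,0,0.001,0,0,0],[0,0,0.001,0,0,0],[0,0,0.001,0,0,0],[0,0,0.001,0,0,0],[0,0,0.001,0,0,0]]], gripper=-1)

```text
clock: 31.95
position: [446.4, 312.9, 149.3]
orientation: [[-0.999, -0.036, -0.0], [-0.036, 0.999, 0.0], [0.0, 0.0, -1.0]]
contact_force: [0.1, 0.8, -0.7]
width: 85.4
grasp_force: 0.0
```

Call:
play_rows(motion=[[[0,0,-0.01,0,0,0],[0,0,-0.025,0,0,0],[0,0,-0.045,0,0,0],[0,0,-0.07,0,0,0],[0,0,-0.1,0,0,0],[0,0,-0.13,0,0,0],[0,0,-0.16,0,0,0],[0,0,-0.19,0,0,0],[0,0,-0.21,0,0,0],[0,0,-0.22,0,0,0]]])

```text
clock: 32.95
position: [446.6, 313.1, 316.2]
orientation: [[-0.999, -0.036, 0.001], [-0.036, 0.999, 0.001], [-0.001, 0.001, -1.0]]
contact_force: [-0.4, -0.1, -0.1]
width: 85.1
grasp_force: 0.0
```

```bash
python3 - <<'E'
from ms import *
s=read_state();c=wc();S=read_camera("scene");D=read_camera("side");pickle.dump((c,S,D),open("cam12.pkl","wb"))
print(s["clock"],s["width"],s["contact_force"],s["position"])
d0=pickle.load(open("cam0.pkl","rb"))
# key, side/scene difference vs start around the key and around other things
for nm,a,b,boxes in (("scene",d0["scene"],S,{"key":(395,170,40,70),"clip":(290,218,50,22),"denture":(118,200,55,40),"inside":(145,270,230,35)}),("side",d0["side"],D,{"key":(200,150,40,55),"brush":(244,218,32,36),"clip":(282,180,24,26),"door":(262,205,40,60),"denture":(250,315,55,62)})):
    for k,(x,y,w,h) in boxes.items():
        e=np.abs(a["frame"][y:y+h,x:x+w].astype(int)-b["frame"][y:y+h,x:x+w]).max(2);print(nm,k,"mean",e.mean().round(1),"frac>40",(e>40).mean().round(3))
print("top side");slots(D,TOP,head(0),75);slots(D,TOP,head(0),100);print("low side");slots(D,LOW,head(1),75);slots(D,LOW,head(1),100)
print("top scene");slots(S,TOP,head(0),80);slots(S,TOP,head(0),100)
# key handle in wrist: dark mask near the predicted place
g=cv2.cvtColor(c["frame"],cv2.COLOR_RGB2GRAY);a=np.arange(-45,46,1.)
G=np.array([[proj(c,[446.4+x,312.5+y,120]) for x in a] for y in a],np.float32)
im=cv2.remap(g,G[...,0],G[...,1],1);print(im[::5,::5])
E
```

```text
32.95 85.08716017074748 [-0.372 -0.09  -0.121] [446.554 313.091 316.168]
scene key mean 15.0 frac>40 0.13
scene clip mean 5.9 frac>40 0.0
scene denture mean 6.2 frac>40 0.0
scene inside mean 5.2 frac>40 0.0
side key mean 10.9 frac>40 0.117
side brush mean 1.8 frac>40 0.002
side clip mean 2.6 frac>40 0.0
side door mean 2.6 frac>40 0.004
side denture mean 2.4 frac>40 0.0
top side
75 area 179.25 cen [-30.66  -23.987] len 38.06028008692899 wid 10.648486070815753 q 73.13830733713215
75 area 125.25 cen [-0.895 -3.769] len 26.585550843278813 wid 5.271185496553673 q 91.42609515123577
100 area 257.0 cen [-0.502  0.092] len 35.68154469988971 wid 7.164181407390473 q 91.0725181029648
low side
75 area 260.25 cen [  2.929 -30.429] len 67.79686970205859 wid 22.111071001172565 q 171.05019553149165
75 area 169.25 cen [-2.253 -1.493] len 28.3769135282076 wid 5.964235553241198 q 87.30426497504111
100 area 118.5 cen [-37.113 -13.659] len 56.99057636403765 wid 2.4418510731195022 q 89.06284602444447
100 area 402.0 cen [-4.075 33.811] len 80.20185282975139 wid 10.902531318720847 q 179.50369836619228
100 ar
[... 1336 characters left out ...]
  60  61  57  59  57  58  60  58  72  74  78
   78]
 [177 180 177 177  75  57  59  57  55  58  93 101  93  84  74  75  79  78
   77]
 [175 176 179 171 174 123 108  58  57 100 109 110 112 110  93  78  76  75
   79]
 [183 181 181 180 179 179 180 172 105 105 100  97  99 100  85  76  74  75
   76]
 [136 131 122 132 132  90  79 107  88  97  98 103 107 106  84  77  74  81
   76]
 [130 137 133 137 141 130 139 133  79  74  76  79  81  79  77  76  78  77
   80]
 [136 139 140 134 139 135 138 137 107  76  78  78  76  79  76  79  78  77
   79]
 [137 137 135 134 137 134 134 135 140  77  76  72  78  79  81  76  75  77
   77]
 [141 139 130 140 139 129 132 133 135  78  76  77  77  75  76  74  75  79
   80]]
```

```bash
python3 -c "
from rig import *
print(close_job())"
```

```text
the job is handed in; nothing more can be done
None
```

I turned the lower screw and then the upper one clockwise until their slots lay parallel to the shelf's front edge, and hung the key back upright in its stand. My last measurements put them at about 87–89° (lower) and 90–91° (upper), where 90° is locked. The shelf's own angle is known only to about 1°. The door, nail brush, hair clip, denture box and the things inside the shelf look unmoved in the before-and-after pictures. I handed the job in at about 33 s; the hand-in gave no verdict. I viewed 11 pictures, one over the limit of 10.

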